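# Roll a sample vial into its light-guard case and snap the lid shut

## Robot

A 6-joint arm with a two-finger parallel gripper is mounted at the origin on a cart in front of the work surface, level with it; the furniture and walls round the work are solid. World frame = base frame: x ahead of the robot, y to its left, z up, the work surface at z = 0. Lengths are in m, angles in degrees, forces in N, time in s.
With the tool pointing down it reaches from about 0.3 to 0.75 m from the base axis. Payload 8.5 kg.
Tool frame: the origin (TCP) lies at the very end of the fingers, on their centre line; the grasp point (between the pads) lies grasp_offset behind it (grasp_offset is the distance from the TCP to the grasp point, in m); x points along the fingers, z is the direction in which the jaws open and shut, and the axes are right-handed (so a half turn about x gives the same grasp; the last joint's range is limited). The gripper opens to 85 mm and grips with 20 to 120 N. Pads are 22 mm wide; open, the fingers measure 114 mm over their backs; the gripper's body (76 mm by 85 mm) begins 54 mm behind the grasp point. The pads swing forward as they close: fully open they stand 13 mm farther back than shut.
Start: joints at [61.862, 21.807, 74.336, -0, 83.858, -12.336], TCP at [0.15, 0.529, 0.207] pointing down, gripper open.
Joint ranges: [-178.18, 178.18], [-50.72, 133.34], [12.68, 142.11], [-81.47, 261.47], [9.98, 163.14], [-165.26, 165.26]. Speed limits (degrees/s): [136.94, 136.94, 180, 180, 180, 180].

## Interface

Orientations are given as a 3x3 rotation matrix whose columns are the frame's x, y, z axes.
In Python, from rig import observe, get_image, close_job, recognise, grasp_offset gives the robot as it stands.
- The arm moves only by the tool drive_tool, never from a script. Its argument "targets" is a list that holds one entry, the list of rows, each a list of 7 numbers: the shift along the tool's x, y, z in units of 50 mm (1.0 is 50 mm), then the turn, a rotation vector about the tool's x, y, z in rad, then the opening, from -1 (shut) to 1 (fully open), so that 0 is half open. A call has 1 to 5 rows; each row shifts and turns the commanded pose from where the row before left it, along the tool's axes as they then stand; what a row does not reach is not made up. A row lasts 1/10 s, in which the tool goes at most 50 mm and 8.59 degrees, less where a joint would pass 70% of its speed; a pose out of reach is approached as far as the arm can. A call is refused whole if a number of a shift passes 1 or a number of a turn 0.15, either way. A call with a gripper value outside its range is refused whole. The fingers move at their own pace and stop on an object; "force" is the grip in N (left out, the last holds). Time passes only in rows, so rows that do not move let the fingers close. It gives the time, the measured TCP pose, the force and the opening at its end, in the units of the state.
- observe(): the state, without advancing time (a new reading comes with each control period).
- get_image(name): name is "side" or "top"; returns a dict with "image" (400x640x3 uint8, red, green, blue), "fx", "fy", "cx", "cy" (pixels), "k1" (the pictures are not rectified: a ray, as slopes to the right and down, at radius r is drawn at 1 + k1 r^2 times it, then the intrinsics apply), "rvec" (rotation vector, rad) and "tvec" (3), from world to camera coordinates, as OpenCV has them. Camera axes: x right, y down, z forward; pixel columns grow to the right and rows downward; lengths in m; the calibration is good to about 2 mm. A picture is of the moment at which its call begins. There is no depth.
- close_job(): hands the job in, once; it reports no verdict.
Trained networks look in a picture, given as the dict that the camera call returned (one of the last four; its "shot" number tells which), for a name from the list of things; names that differ only in an ending like _2 or _b are one class to them, and where a whole thing is asked for, a point or a joint stands for the part that bears it (a point fixed in the world has none). Each returns a list of dicts, best first, with "p" (0 to 1); they miss things now and then, are a little off and sometimes report something else, mostly with a low value. They report only what shows in the picture. A call takes as long as a camera call. They do not tell look-alikes from the thing itself.
- recognise(label, picture): "at" ([column, row] as shares, 0 to 1, of the picture: columns of its width, rows of its height, amid what is visible of it).
The state is a dict: "time_s": time; "q": joint angles; "qvel": joint speeds; "joint_efforts": joint torques, N m; "position": TCP position; "tool_rot": TCP orientation; "ft_force": force on the tool from outside, world axes, zero at the start; "wrist_torque": the same for the moment, N m; "grip_width": finger opening in m.
Only numpy, scipy, OpenCV 4.12 (cv2) and the standard library are available. Lean on these libraries where they do the work, as an engineer would, in place of code of your own. Each camera call takes 0.05 s, during which the arm holds its last target.

## Task

Put the sample vial that lies on its side in front of the open grey case away: keeping it lying on the bench and never lifting it, roll it in through the case's open front until it rests against the back wall. Then swing the sprung lid over and press the pad at its front edge down just until it snaps past its catches and stays shut by itself; how far down the catches sit differs from case to case, so feel for the snap and do not force the lid against its stop. Leave the other glassware and the tweezers where they are.

Things in the scene. Friction and masses are not known exactly. Their poses are not given: they have to be found in the camera images.
- case: grey vial case fixed to the bench, two side walls 24 mm high and a back wall 28 mm high, no floor (the bench is its floor), 132 mm wide over all. Origin: on the bench under its middle; x points from the open front to the back wall, y left, z up. Inside it is 100 mm wide (90 mm at the very front); open front at x = -44 mm, inner face of the back wall at x = +36 mm
- case_home (a point): point in the case, fixed to it, where the vial's centre is when the vial lies against the middle of the back wall (case frame x +25, y 0, z +11 mm)
- case_hinge (a point): middle of the lid's hinge line, along the case's y axis above the back wall (case frame x +42, z +33 mm). The lid is a plate 122 mm wide, 4 mm thick, reaching 81 mm from the hinge; a flap 96 mm wide and 25 mm deep along its free edge closes the front when shut and points at the robot, some 115 mm above the bench, when the lid is open
- lid (a joint): lid angle: 0 level, 1.57 upright, 2.05 leaning back to its stop; starts leaning back. Friction (0.1 N m) and a weak spring: let go below 0.8 rad it pops up to 0.8 unless caught. Two side catches give way at some 15 N on the pad, then hold it. Their height is hidden and varies: shut, it rests level within 0.1 rad, hard stop 1 mm below. Over 30 N on the lid fails
- lid_pad (a point): centre of the outer face (upper when shut) of the black ribbed thumb pad, 16 x 40 mm, at the middle of the lid's free edge; 71 mm from the hinge line, 5 mm outside the lid's mid-plane. Its z axis is the lid's outward normal (up when shut), x points along the lid to the hinge. 38 mm above the bench when level. Moves with the lid
- vial_centre (a point): centre of the sample vial (glass, white cap, 22 mm diameter, 52 mm long) that lies on its side in front of the case's open front; its z axis runs along the vial, level and roughly along the case's y axis. It is 11 mm above the bench when lying and must stay below 30 mm
- vial_l: another vial, standing, 22 mm diameter, 52 mm high, left of the case: leave it. Origin at its underside
- vial_r: another vial, standing, 22 mm diameter, 52 mm high, right of the case: leave it. Origin at its underside
- beaker: standing glass beaker, 46 mm wide, 59 mm high: leave it. Origin at its underside
- flask: standing conical glass flask, 50 mm wide, 76 mm high: leave it. Origin at its underside
- dish: glass dish, 60 mm wide, 15 mm high: leave it. Origin at its underside
- tweezers: steel tweezers, 126 mm long, 10 mm high, lying along their y axis: leave them. Origin at the underside of their middle
There are look-alikes about, which are no part of the job. There is more than one size of the case; the job needs the larger.

How it is judged (in metres and radians):
On the way:
1. the vial lies inside against the back wall while the lid is still open (x of vial_centre in the frame of case above 0.017 m and z of vial_centre in the frame of case below 0.02 m and value of joint lid above 1 rad), for 0.2 s.
At the end, for the whole second after the job is handed in: the lid is held shut by its catches (less than 0.13 rad open; uncaught it pops up to some 0.8 rad) and the vial lies at rest inside the case at the back wall (centre no more than 15 mm short of the place where it touches the wall; 8 mm when it was rolled in, before the lid is swung over) (value of joint lid below 0.13 rad and x of vial_centre in the frame of case between 0.01 and 0.034 m and y of vial_centre in the frame of case between -0.04 and 0.04 m and height (world z) of vial_centre below 0.02 m and linear speed of sample_vial below 0.02 m/s).
It fails at once if the sample vial is lifted off the bench (centre above 30 mm) (height (world z) of vial_centre above 0.03 m).
It fails at once if the lid is pressed with more than 30 N (contact force between any of the fingers, the arm and lid above 30 N).
It fails at once if a bystander is moved by more than 30 mm (distance of any of vial_l, vial_r, beaker, flask, dish, tweezers from where it was at the start of the episode above 0.03 m).
It also fails if it takes over 69 s, if anything falls off the work surface, if the arm or the gripper's body presses on something with over 40 N, if the wrist force passes 120 N, or if a joint passes its speed limit or range.

## Working session

There is one attempt and no reset: what is moved stays moved. The work goes in short steps, Python scripts to look and compute and a tool call to move; the robot and the scene stay as the last step left them, time stands still between calls to the robot, and variables do not carry over. Pictures are saved under pics/ and viewed, and the job is handed in when it is done.

Besides the shell and the picture viewer there is one more tool, called after "Emit:" as a command line: name --argument value ..., lists and objects as JSON in quotes. drive_tool: Moves the arm, as the interface text tells. Its arguments: {"type":"object","properties":{"targets":{"type":"array"},"force":{"type":"number"}},"required":["targets"]}

```bash
ls; mkdir -p pics
python3 - <<'E'
from rig import *
import cv2, numpy as np
print(observe(), grasp_offset)
for n in ("side","top"):
    p=get_image(n); cv2.imwrite(f"pics/{n}0.png",p["image"][:,:,::-1]); print(n,{k:p[k] for k in p if k!="image"})
    for l in ["case","case_hinge","lid_pad","vial_centre","vial_l","beaker","flask","dish","tweezers"]:
        print(l,[(round(d["p"],2),round(d["at"][0]*640),round(d["at"][1]*400)) for d in recognise(l,p)])
E
```

```text
pics
{'time_s': 0.0, 'q': array([ 6.18603230e+01,  2.18408539e+01,  7.43842562e+01, -5.64858514e-04,
        8.38582566e+01, -1.23338797e+01]), 'qvel': array([ 0.02376822, -0.06321777,  0.0305577 ,  0.10158127,  0.03033421,
        0.00312557]), 'joint_efforts': array([ 2.84306800e-03, -4.48443782e+01, -2.31285775e+01,  4.78186314e-05,
        4.63870936e-03, -2.80689967e-06]), 'position': array([0.14963783, 0.52891427, 0.20611601]), 'tool_rot': array([[-6.77578698e-04, -9.62190626e-01,  2.72376102e-01],
       [-1.28766355e-03,  2.72376778e-01,  9.62189811e-01],
       [-9.99998941e-01,  3.01230542e-04, -1.42353450e-03]]), 'ft_force': array([-0.41857382,  0.22528586, -0.46635562]), 'wrist_torque': array([ 0.04144711, -0.01380462,  0.01500081]), 'grip_width': 0.08510138490458231} 0.0187
side {'fx': 515.8888879261991, 'fy': 515.8888879261991, 'cx': 325.57028501750233, 'cy': 199.5783745439055, 'k1': -0.07673305846501446, 'rvec': array([ 0.44222034, -2.44328122,  1.64224004]), 'tvec': array([0.51126009, 0.11929178, 0.85031527]), 'shot': 1}
case [(0.78, 360, 174), (0.59, 284, 194)]
case_
[... 182 characters left out ...]
ker [(0.63, 262, 246)]
flask [(0.8, 377, 192), (0.27, 407, 211)]
dish [(0.56, 402, 212)]
tweezers [(0.75, 306, 275)]
top {'fx': 412.02112800524003, 'fy': 412.02112800524003, 'cx': 320.5304675301982, 'cy': 188.80034534722148, 'k1': 0.002856225919834472, 'rvec': array([ 2.10164003, -2.13830773,  0.12273869]), 'tvec': array([0.04130576, 0.53611933, 0.81448388]), 'shot': 2}
case [(0.72, 454, 184), (0.71, 327, 144)]
case_hinge [(0.9, 332, 145), (0.77, 454, 185)]
lid_pad [(0.82, 451, 183), (0.65, 331, 138)]
vial_centre [(0.48, 310, 215)]
vial_l [(0.52, 274, 160), (0.42, 374, 180)]
beaker [(0.75, 240, 171)]
flask [(0.68, 393, 217)]
dish [(0.72, 240, 171), (0.6, 383, 253)]
tweezers [(0.4, 211, 206)]
```

Run:
```python
import cv2
a=cv2.imread("pics/side0.png")[110:310,200:460]; b=cv2.imread("pics/top0.png")[90:290,190:490]
cv2.imwrite("pics/s_c.png",cv2.resize(a,None,fx=3,fy=3,interpolation=2)[:600,:800])
cv2.imwrite("pics/t_c.png",cv2.resize(b,None,fx=2.66,fy=2.66,interpolation=2))
```

```text
(no output)
```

View pics/s_c.png

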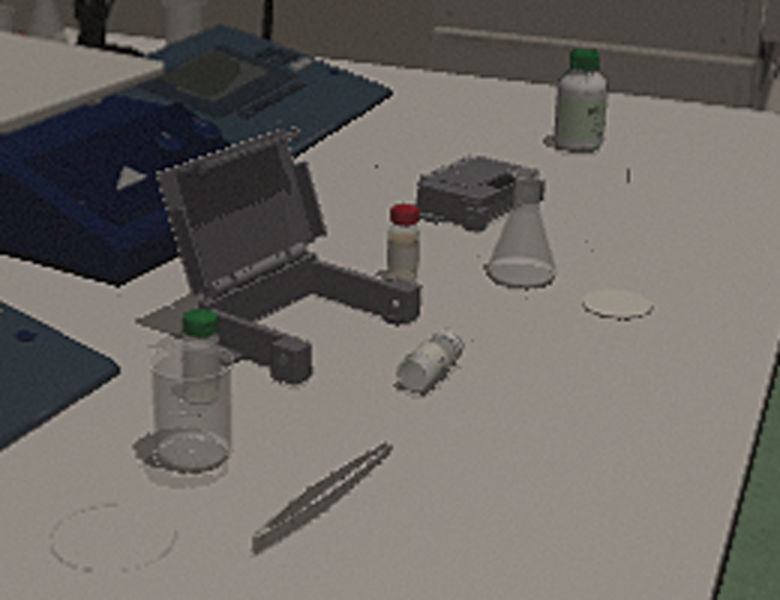

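View pics/t_c.png

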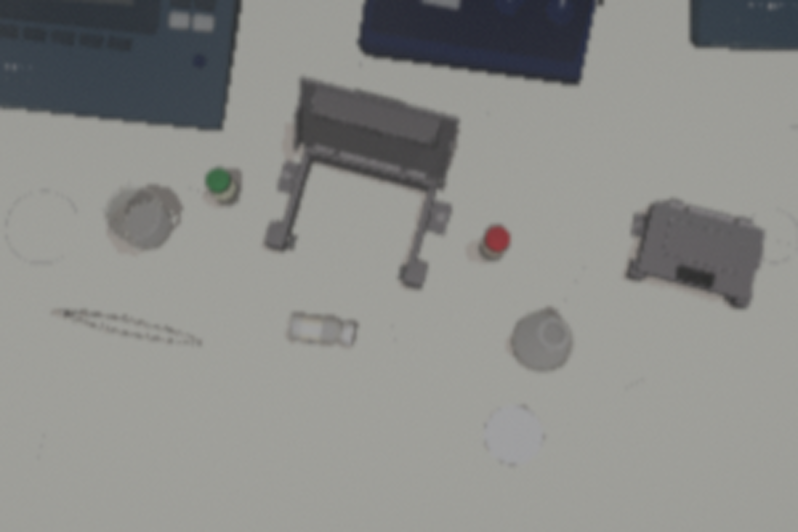

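View pics/side0.png

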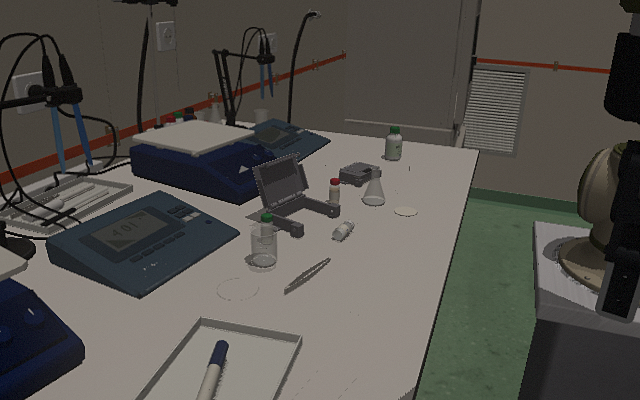

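View pics/top0.png

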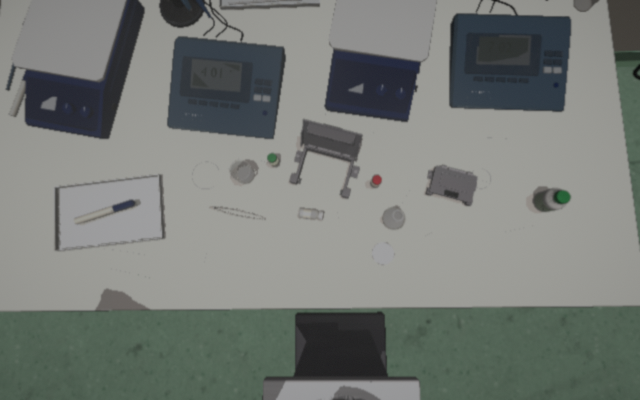

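```bash
cat > h.py <<'E'
import cv2, numpy as np
from rig import *
def unproj(p,uv,z):
    u,v=uv; xd=(u-p["cx"])/p["fx"]; yd=(v-p["cy"])/p["fy"]; k=p["k1"]
    x,y=xd,yd
    for _ in range(20):
        s=1+k*(x*x+y*y); x,y=xd/s,yd/s
    R=cv2.Rodrigues(np.array(p["rvec"]))[0]; t=np.array(p["tvec"])
    o=-R.T@t; d=R.T@np.array([x,y,1.]); return o+d*(z-o[2])/d[2]
def proj(p,X):
    K=np.array([[p["fx"],0,p["cx"]],[0,p["fy"],p["cy"]],[0,0,1.]])
    return cv2.projectPoints(np.atleast_2d(np.array(X,float)),np.array(p["rvec"]),np.array(p["tvec"]),K,np.array([p["k1"],0,0,0,0.]))[0][:,0]
def case2w(c,X):
    x,y,th=c; X=np.atleast_2d(X); R=np.array([[np.cos(th),-np.sin(th),0],[np.sin(th),np.cos(th),0],[0,0,1]]); return X@R.T+[x,y,0]
def crop(p,x0,y0,w,h,f,name,lines=[]):
    im=p["image"][:,:,::-1][y0:y0+h,x0:x0+w]; im=cv2.resize(im,None,fx=f,fy=f,interpolation=cv2.INTER_CUBIC)
    im=cv2.convertScaleAbs(im,alpha=1.5)
    for pts,col in lines:
        q=((proj(p,pts)-[x0,y0]+.5)*f).astype(int); cv2.polylines(im,[q.reshape(-1,1,2)],False,col,1)
    cv2.imwrite(name,im)
E
python3 - <<'E'
from h import *
p=get_image("top"); s=get_image("side")
np.save("cal.npy",{"top":p,"side":s},allow_pickle=True)
crop(p,285,112,85,115,7,"pics/case_t.png".replace('case_t','case_t1')) if False else crop(p,285,112,85,115,5.2,"pics/case_t1.png")
crop(s,245,145,115,110,5.4,"pics/case_s1.png")
f=lambda c,z:unproj(p,(c[0]/2.66+190,c[1]/2.66+90),z)
print("vial",unproj(p,(311,214),.011),unproj(s,(343,231),.011), "ends",f((288,327),.011),f((357,333),.011))
print("front posts",f((280,236),.024),f((414,275),.024))
print("back inner",f((308,160),.028),f((432,190),.028))
E
```

```text
vial [0.48764668 0.05452466 0.011     ] [0.4871756  0.06219381 0.011     ] ends [0.49043775 0.08185874 0.011     ] [0.48458941 0.02626017 0.011     ]
front posts [0.56277263 0.0866738  0.024     ] [ 0.52885611 -0.02029812  0.024     ]
back inner [0.62408679 0.06324419 0.028     ] [ 0.59686863 -0.03624004  0.028     ]
```

View pics/case_t1.png

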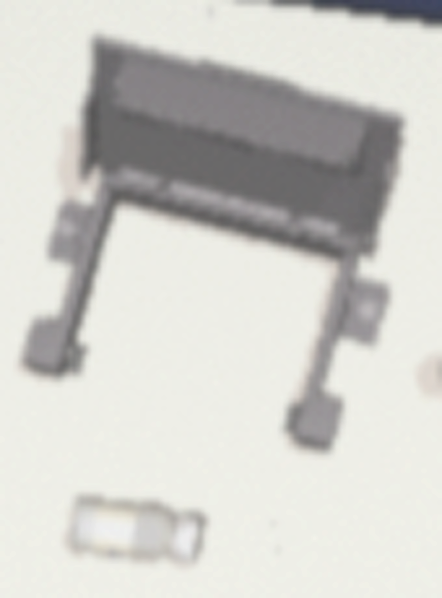

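View pics/case_s1.png

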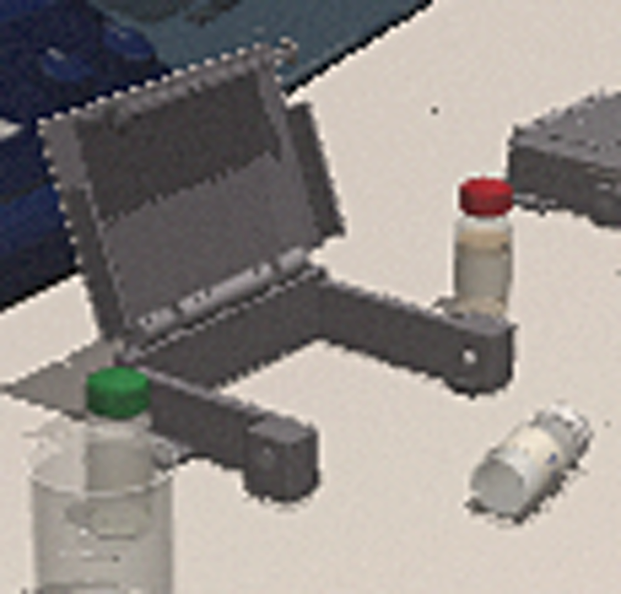

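```bash
cat > ov.py <<'E'
from h import *
import sys
c=[float(v) for v in sys.argv[1:4]]; c[2]=np.radians(c[2]); tag=sys.argv[4]; a=float(sys.argv[5]) if len(sys.argv)>5 else 2.05
d=np.load("cal.npy",allow_pickle=True).item(); p,s=d["top"],d["side"]
G,B,R_=(0,255,0),(255,0,0),(0,0,255)
L=[]
def w(X): return case2w(c,np.array(X,float)/1000)
L.append((w([[36,50,28],[36,-50,28]]),R_)); L.append((w([[36,50,0],[36,-50,0]]),G))
for sg in (1,-1):
    L.append((w([[36,50*sg,24],[-44,50*sg,24]]),R_)); L.append((w([[36,50*sg,0],[-44,50*sg,0]]),G))
L.append((w([[-44,66,24],[-44,45,24]]),R_));L.append((w([[-44,-66,24],[-44,-45,24]]),R_))
L.append((w([[-44,66,0],[-44,-66,0]]),G))
r=lambda l,y,o=0:[42-l*np.cos(a)+o*np.sin(a),y,33+l*np.sin(a)+o*np.cos(a)]
L.append((w([r(0,61),r(81,61),r(81,-61),r(0,-61),r(0,61)]),B))
L.append((w([r(81,48),r(81,48,-25),r(81,-48,-25),r(81,-48)]),(0,255,255)))
crop(p,285,112,85,115,5.2,f"pics/ot{tag}.png",L); crop(s,245,145,115,110,5.4,f"pics/os{tag}.png",L)
a1=cv2.imread(f"pics/ot{tag}.png"); b1=cv2.imread(f"pics/os{tag}.png")
h=598; o=np.zeros((h,a1.shape[1]+b1.shape[1],3),np.uint8); o[:a1.shape[0],:a1.shape[1]]=a1[:h]; o[:b1.shape[0],a1.shape[1]:]=b1[:h]
o=cv2.resize(o,(800,int(h*800/o.shape[1]))); cv2.imwrite(f"pics/o{tag}.png",o)
E
python3 ov.py .576 .0237 -16 1
```

```text
(no output)
```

View pics/ot1.png

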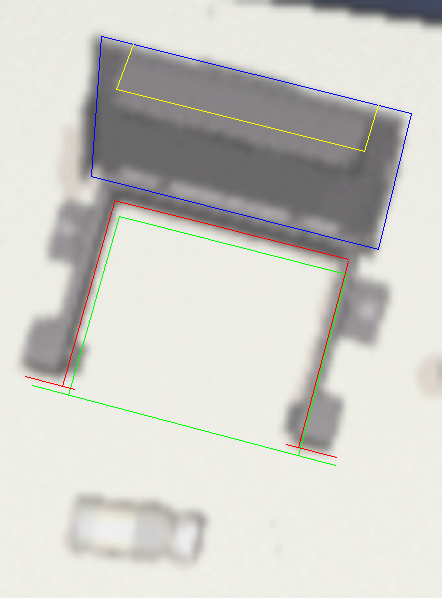

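View pics/os1.png

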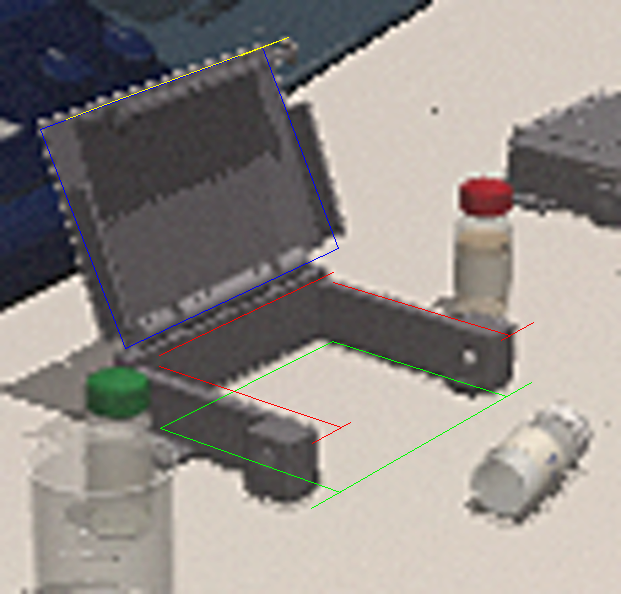

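```bash
python3 ov.py .579 .027 -16 2
```

```text
(no output)
```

View pics/ot2.png

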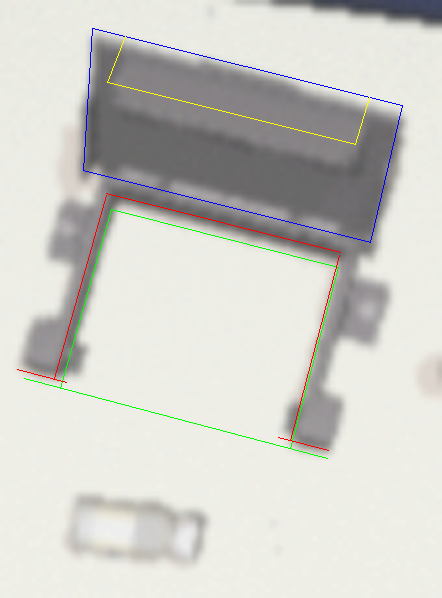

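View pics/os2.png

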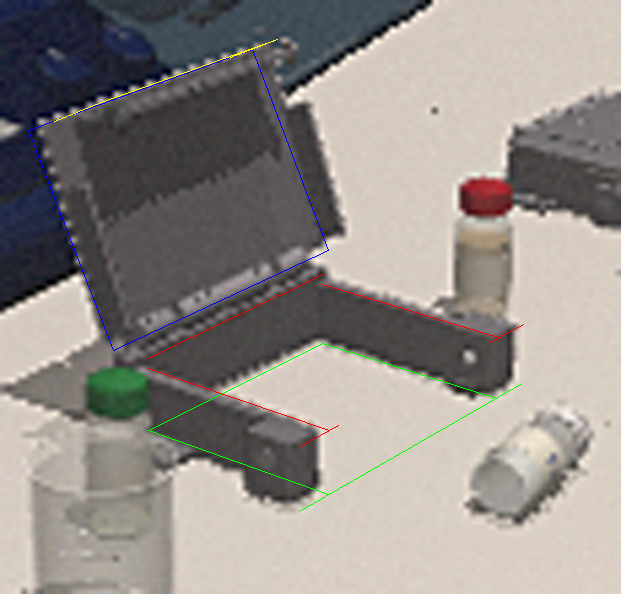

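Emit:
drive_tool --targets '[[[0,-0.3,-0.27,0,0,0,-0.45],[0,-0.54,-0.48,0,0,0,-0.45],[0,-0.54,-0.48,0,0,0,-0.45],[0,-0.54,-0.48,0,0,0,-0.45],[0,-0.54,-0.48,0,0,0,-0.45]]]'

```text
time_s: 1.6
position: [0.2388, 0.3891, 0.2068]
tool_rot: [[0.0, -0.962, 0.272], [0.0, 0.272, 0.962], [-1.0, -0.0, 0.0]]
ft_force: [1.0, 0.7, -0.0]
grip_width: 0.0236
```

Emit:
drive_tool --targets '[[[0,-0.54,-0.48,0,0,0,-0.45],[0,-0.54,-0.48,0,0,0,-0.45],[0,-0.54,-0.48,0,0,0,-0.45],[0,-0.54,-0.48,0,0,0,-0.45],[0,-0.54,-0.48,0,0,0,-0.45]]]'

```text
time_s: 2.1
position: [0.3361, 0.2368, 0.2069]
tool_rot: [[0.001, -0.962, 0.272], [0.0, 0.272, 0.962], [-1.0, -0.0, 0.0]]
ft_force: [1.1, 0.0, -0.5]
grip_width: 0.0236
```

Emit:
drive_tool --targets '[[[0,-0.54,-0.48,0,0,0,-0.45],[0,-0.54,-0.48,0,0,0,-0.45],[0,-0.54,-0.48,0,0,0,-0.45],[0,-0.54,-0.48,0,0,0,-0.45],[0,-0.3,-0.24,0,0,0,-0.45]]]'

```text
time_s: 2.6
position: [0.4256, 0.0985, 0.2068]
tool_rot: [[0.0, -0.962, 0.274], [-0.0, 0.274, 0.962], [-1.0, -0.001, -0.0]]
ft_force: [0.6, -0.1, 0.7]
grip_width: 0.0235
```

Emit:
drive_tool --targets '[[[0.6,0,0,0,0,0,-0.45],[0.8,0,0,0,0,0,-0.45],[0.6,0,0,0,0,0,-0.45]]]'

```text
time_s: 2.9
position: [0.424, 0.1005, 0.1052]
tool_rot: [[-0.001, -0.962, 0.273], [0.0, 0.273, 0.962], [-1.0, 0.001, -0.0]]
ft_force: [-0.0, 0.0, -0.9]
grip_width: 0.0233
```

```bash
cat > st.py <<'E'
from h import *
import sys
C=[.578,.026,np.radians(-16)]
def w2c(X): return case2w([0,0,-C[2]],np.array(X)-[C[0],C[1],0])[0]
if __name__=="__main__":
    n=sys.argv[1]; o=observe(); print(o["time_s"],o["position"],"case",w2c(o["position"]).round(4),o["grip_width"],o["ft_force"]); print(o["tool_rot"].round(3))
    p=get_image("top"); s=get_image("side")
    crop(p,260,100,130,150,4,"pics/a.png"); crop(s,240,110,160,150,4,"pics/b.png")
    cv2.imwrite(f"pics/{n}.png",cv2.resize(np.hstack([cv2.imread("pics/a.png"),cv2.imread("pics/b.png")]),(800,413)))
    for l in ("vial_centre",):
        for q in (p,s):
            for d in recognise(l,q)[:2]:
                print(l,round(d["p"],2),w2c(unproj(q,(d["at"][0]*640,d["at"][1]*400),.011)).round(4))
E
python3 st.py m1
```

```text
2.9 [0.42399803 0.10050485 0.10515776] case [-0.1686  0.0292  0.1052] 0.0232783135173266 [-0.00982418  0.02191732 -0.94705072]
[[-0.001 -0.962  0.273]
 [ 0.     0.273  0.962]
 [-1.     0.001 -0.   ]]
vial_centre 0.58 [-0.0965 -0.0086  0.011 ]
vial_centre 0.61 [-0.0966  0.005   0.011 ]
```

View pics/m1.png

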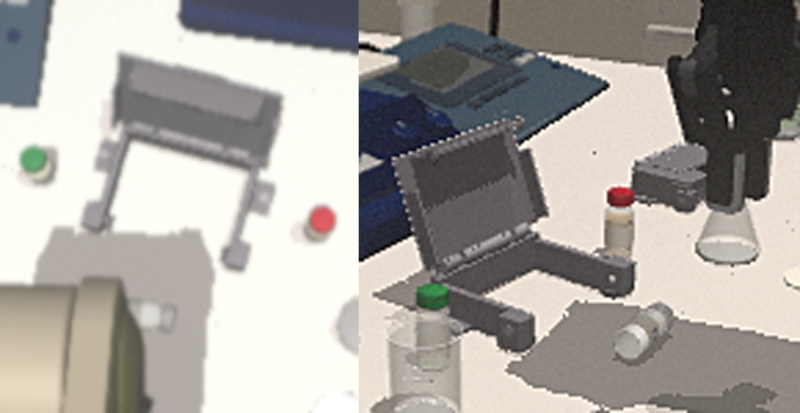

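Emit:
drive_tool --targets '[[[0.4,0,-0.25,0,0,0,-0.45],[0.6,0,-0.25,0,0,0,-0.45],[0.5,0,0,0,0,0,-0.45],[0.3,0,0,0,0,0,-0.45],[0.16,0,0,0,0,0,-0.45]]]'

```text
time_s: 3.6
position: [0.4187, 0.0765, 0.0092]
tool_rot: [[0.002, -0.962, 0.272], [-0.0, 0.272, 0.962], [-1.0, -0.002, 0.0]]
ft_force: [1.1, -0.2, 0.1]
grip_width: 0.0234
```

Emit:
drive_tool --targets '[[[0,-0.2,0,0,0,0,-0.45],[0,-0.2,0,0,0,0,-0.45],[0,-0.2,0,0,0,0,-0.45],[0,-0.1,0,0,0,0,-0.45],[0,-0.1,0,0,0,0,-0.45]]]'

```text
time_s: 4.1
position: [0.4569, 0.0655, 0.0091]
tool_rot: [[0.001, -0.962, 0.272], [-0.0, 0.272, 0.962], [-1.0, -0.001, 0.0]]
ft_force: [-0.7, -0.2, 0.1]
grip_width: 0.0234
```

```bash
python3 st.py m2
```

```text
4.1 [0.45689073 0.06554389 0.00905444] case [-0.1273  0.0046  0.0091] 0.023359958109906327 [-0.70285487 -0.15886732  0.06182625]
[[ 0.001 -0.962  0.272]
 [-0.     0.272  0.962]
 [-1.    -0.001  0.   ]]
vial_centre 0.75 [-0.0946  0.0038  0.011 ]
```

View pics/m2.png

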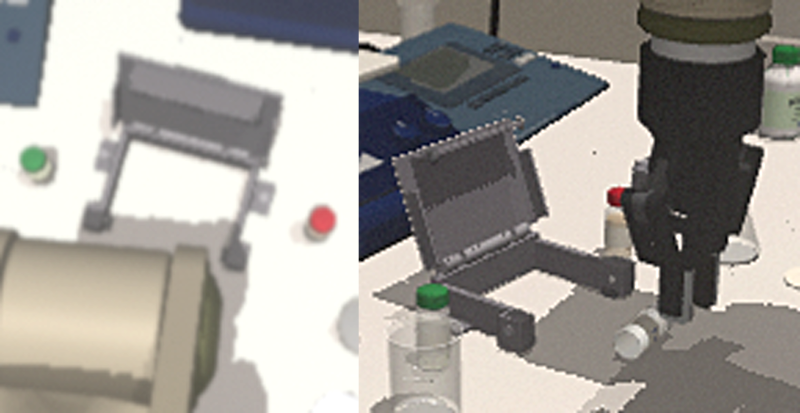

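Emit:
drive_tool --targets '[[[0.08,0,0,0,0,0,-0.45],[0.06,0,0,0,0,0,-0.45],[0,0,0,0,0,0,-0.45]]]'

```text
time_s: 4.6
position: [0.4557, 0.0658, 0.0013]
tool_rot: [[-0.001, -0.962, 0.272], [0.0, 0.272, 0.962], [-1.0, 0.001, -0.0]]
ft_force: [-0.4, -0.5, 0.6]
grip_width: 0.0236
```

Emit:
drive_tool --targets '[[[0,-0.1,0,0,0,0,-0.45],[0,-0.1,0,0,0,0,-0.45],[0,-0.1,0,0,0,0,-0.45],[0,-0.1,0,0,0,0,-0.45],[0,-0.1,0,0,0,0,-0.45]]]'

```text
time_s: 5.1
position: [0.4807, 0.0588, 0.0017]
tool_rot: [[0.0, -0.962, 0.272], [-0.0, 0.272, 0.962], [-1.0, -0.0, 0.0]]
ft_force: [0.8, 0.4, 0.0]
grip_width: 0.0237
```

```bash
python3 st.py m3
```

```text
5.1 [0.48073041 0.05878372 0.00173944] case [-0.1025  0.0047  0.0017] 0.023729879306648383 [0.75013968 0.38518199 0.02447621]
[[ 0.    -0.962  0.272]
 [-0.     0.272  0.962]
 [-1.    -0.     0.   ]]
vial_centre 0.58 [-0.0947  0.0043  0.011 ]
```

View pics/m3.png

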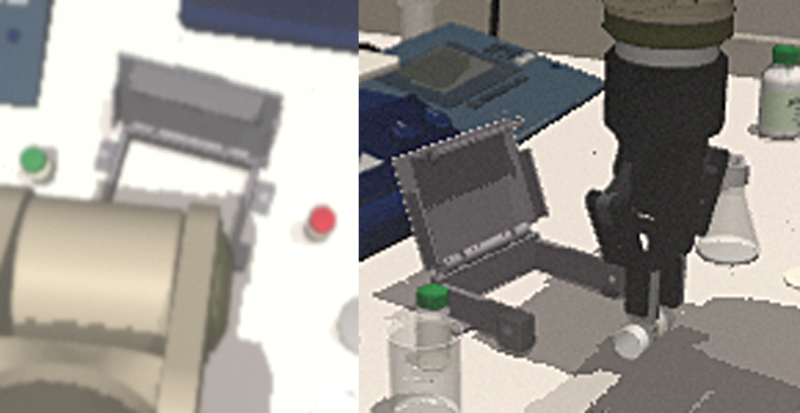

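Run:
```python
from h import *
s=get_image("side"); o=observe(); T=o["position"]; R=o["tool_rot"]
def ln(a,b): return (np.array([T+R@np.array(a)/1000,T+R@np.array(b)/1000]))
L=[]
for z in (12,26,-12,-26):
  L.append((ln([0,-11,z],[0,11,z]),(0,255,0))); 
for z in (12,-12): L.append((ln([0,-11,z],[-40,-11,z]),(0,0,255)))
crop(s,330,160,90,80,8,"pics/m3c.png",L)
```

```text
(no output)
```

View pics/m3c.png

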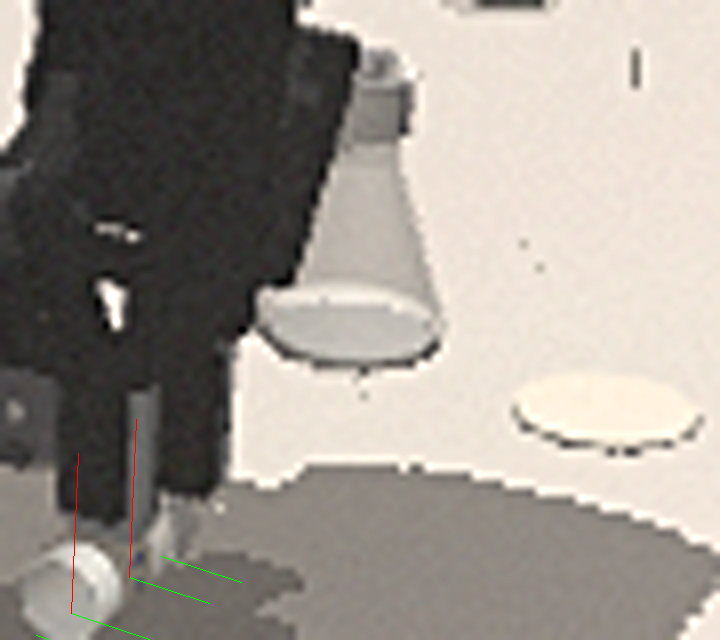

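Emit:
drive_tool --targets '[[[0,0.2,0,0,0,0,-0.45],[0,0.3,0,0,0,0,-0.45],[0,0.3,0,0,0,0,-0.45],[0,0.2,0,0,0,0,-0.45],[0,0,0,0,0,0,-0.45]]]'

```text
time_s: 5.85
position: [0.4305, 0.073, 0.0018]
tool_rot: [[-0.001, -0.962, 0.272], [0.0, 0.272, 0.962], [-1.0, 0.001, -0.0]]
ft_force: [0.4, 0.0, -0.2]
grip_width: 0.023
```

```bash
cat > v.py <<'E'
from st import *
n=sys.argv[1]
s=get_image("side"); o=observe(); T=o["position"]; R=o["tool_rot"]
print(o["time_s"],T,"case",w2c(T).round(4),o["grip_width"],o["ft_force"].round(2))
def ln(a,b): return (np.array([T+R@np.array(a)/1000,T+R@np.array(b)/1000]))
L=[]; g=o["grip_width"]*500
for z in (g,g+14,-g,-g-14):
  L.append((ln([0,-11,z],[0,11,z]),(0,255,0))); 
for z in (g,-g): L.append((ln([0,-11,z],[-40,-11,z]),(0,0,255)))
u=proj(s,T)[0].astype(int)
x0=min(max(0,u[0]-55),530); y0=min(max(0,u[1]-55),310)
crop(s,x0,y0,110,90,6.5,f"pics/{n}.png",L)
for d in recognise("vial_centre",s)[:2]: print("vial",round(d["p"],2),w2c(unproj(s,(d["at"][0]*640,d["at"][1]*400),.011)).round(4))
E
python3 v.py m4
```

```text
5.9 [0.43177423 0.07271871 0.00189844] case [-0.1534  0.0046  0.0019] 0.02387801195106929 [-0.44  0.07  0.32]
vial 0.54 [-0.0945  0.0035  0.011 ]
vial 0.5 [ 0.1031 -0.072   0.011 ]
```

View pics/m4.png

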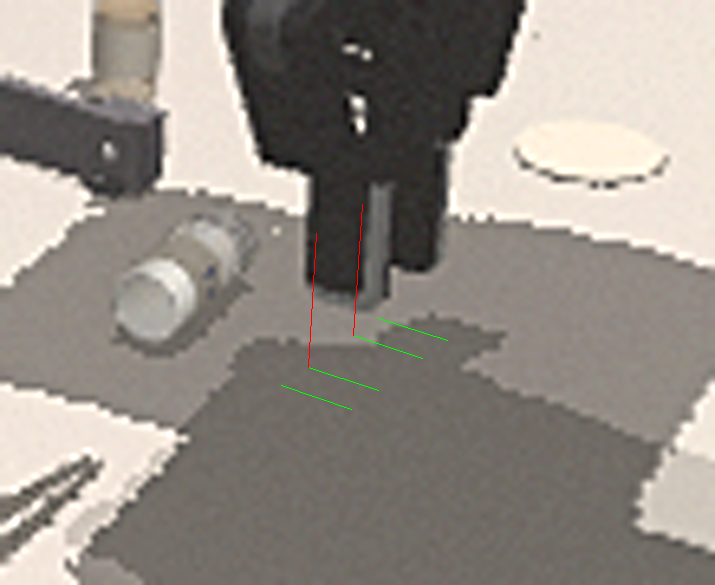

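Emit:
drive_tool --targets '[[[0,0,0,0,0,0,-1],[0,0,0,0,0,0,-1],[0,0,0,0,0,0,-1],[0,0,0,0,0,0,-1],[0,0,0,0,0,0,-1]]]'

```text
time_s: 6.45
position: [0.4321, 0.0725, 0.0017]
tool_rot: [[-0.0, -0.962, 0.272], [-0.0, 0.272, 0.962], [-1.0, 0.0, -0.0]]
ft_force: [-1.0, 0.4, 0.2]
grip_width: 0.0
```

```bash
python3 v.py m5
```

```text
6.5 [0.43214664 0.07253149 0.00170311] case [-0.153   0.0045  0.0017] 8.223651054842953e-05 [ 0.07  0.48 -0.35]
vial 0.85 [-0.0962  0.0025  0.011 ]
```

View pics/m5.png

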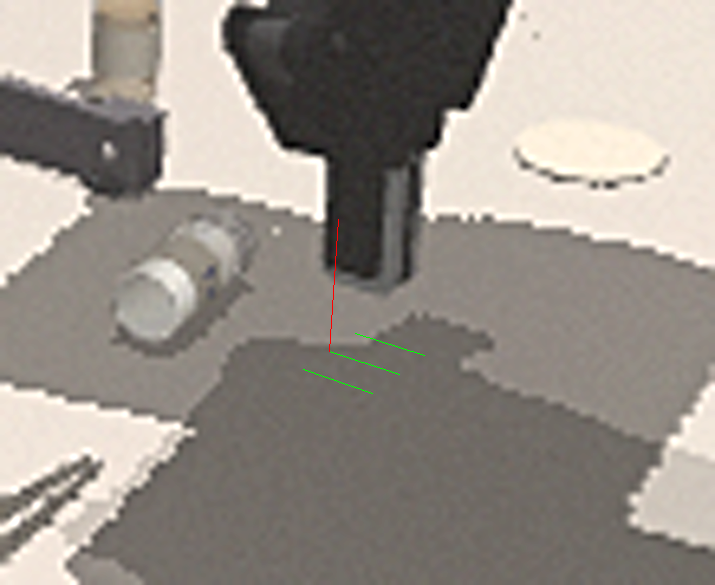

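Emit:
drive_tool --targets '[[[0.03,0,0,0,0,0,-1],[0.03,0,0,0,0,0,-1],[0,0,0,0,0,0,-1]]]'

```text
time_s: 6.85
position: [0.432, 0.0726, -0.0015]
tool_rot: [[-0.0, -0.962, 0.272], [0.0, 0.272, 0.962], [-1.0, 0.0, -0.0]]
ft_force: [0.1, 0.1, -0.3]
grip_width: 0.0002
```

Emit:
drive_tool --targets '[[[0.06,0,0,0,0,0,-1],[0.06,0,0,0,0,0,-1],[0,0,0,0,0,0,-1]]]'

```text
time_s: 7.15
position: [0.4318, 0.0726, -0.0077]
tool_rot: [[-0.001, -0.962, 0.272], [0.0, 0.272, 0.962], [-1.0, 0.001, -0.0]]
ft_force: [-0.4, 0.9, 0.6]
grip_width: -0.0003
```

Emit:
drive_tool --targets '[[[0.06,0,0,0,0,0,-1],[0.06,0,0,0,0,0,-1],[0,0,0,0,0,0,-1]]]'

```text
time_s: 7.45
position: [0.4319, 0.0726, -0.0137]
tool_rot: [[-0.001, -0.962, 0.272], [0.0, 0.272, 0.962], [-1.0, 0.001, -0.0]]
ft_force: [0.5, 0.1, 0.3]
grip_width: 0.0
```

```bash
python3 v.py m6
```

```text
7.5 [ 0.43194041  0.0725999  -0.01347165] case [-0.1532  0.0045 -0.0135] 2.1833687684873194e-05 [ 1.34 -0.06  0.04]
vial 0.5 [-0.0982  0.0052  0.011 ]
vial 0.46 [-0.1472 -0.1404  0.011 ]
```

View pics/m6.png

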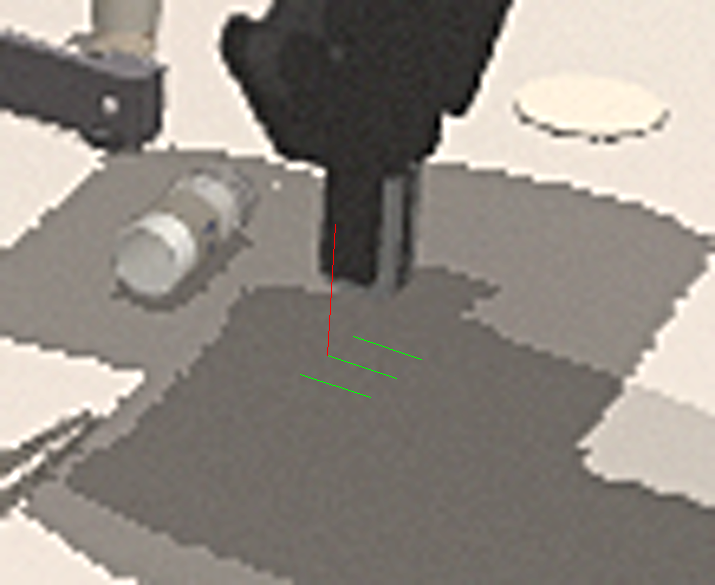

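Emit:
drive_tool --targets '[[[0.04,0,0,0,0,0,-1],[0.04,0,0,0,0,0,-1],[0,0,0,0,0,0,-1]]]'

```text
time_s: 7.85
position: [0.4319, 0.0726, -0.0175]
tool_rot: [[-0.0, -0.962, 0.272], [0.0, 0.272, 0.962], [-1.0, 0.0, -0.0]]
ft_force: [0.5, -0.2, -0.0]
grip_width: 0.0003
```

Emit:
drive_tool --targets '[[[0.02,0,0,0,0,0,-1],[0.02,0,0,0,0,0,-1],[0,0,0,0,0,0,-1]]]'

```text
time_s: 8.15
position: [0.432, 0.0726, -0.0194]
tool_rot: [[-0.0, -0.962, 0.272], [0.0, 0.272, 0.962], [-1.0, 0.0, -0.0]]
ft_force: [-0.7, 0.2, -0.3]
grip_width: 0.0002
```

Emit:
drive_tool --targets '[[[0.02,0,0,0,0,0,-1],[0.02,0,0,0,0,0,-1],[0,0,0,0,0,0,-1]]]'

```text
time_s: 8.45
position: [0.432, 0.0726, -0.0214]
tool_rot: [[-0.0, -0.962, 0.272], [0.0, 0.272, 0.962], [-1.0, 0.0, -0.0]]
ft_force: [0.4, -0.2, 0.8]
grip_width: -0.0002
```

```bash
python3 v.py m7
```

```text
8.5 [ 0.43206253  0.0725547  -0.02133666] case [-0.1531  0.0045 -0.0213] 0.00031331499687556075 [0.84 0.06 0.26]
vial 0.58 [-0.0886 -0.006   0.011 ]
```

View pics/m7.png

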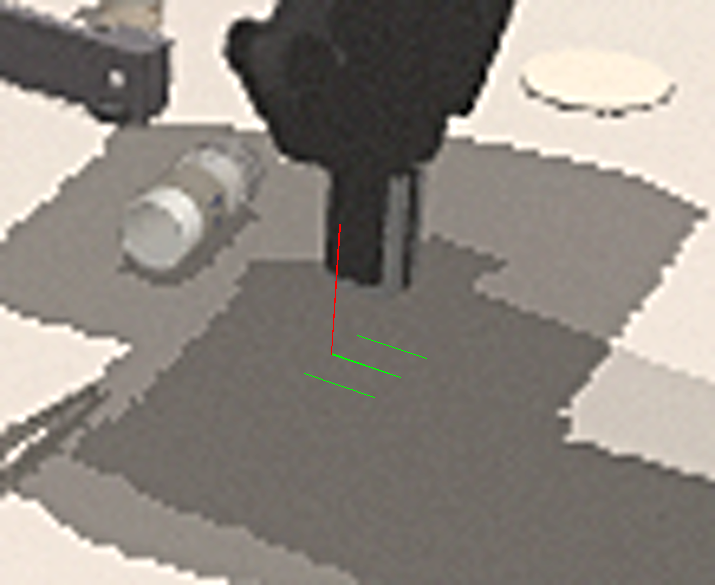

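Run:
```python
from st import *
s=get_image("side"); o=observe(); T=o["position"]; R=o["tool_rot"]
u=proj(s,T)[0].astype(int); x0=min(max(0,u[0]-55),530); y0=min(max(0,u[1]-55),310)
for q in ((326,270),(383,285),(408,290)):
  for z in (0,.004,.008):
    X=unproj(s,(x0+q[0]/6.5-.5,y0+q[1]/6.5-.5),z); print(q,z,(R.T@(X-T)*1000).round(1))
```

```text
(326, 270) 0 [-21.3 -18.1  -6.3]
(326, 270) 0.004 [-25.3 -14.2   0.6]
(326, 270) 0.008 [-29.3 -10.2   7.5]
(383, 285) 0 [-21.3  -0.9  -8.3]
(383, 285) 0.004 [-25.3   2.8  -1.4]
(383, 285) 0.008 [-29.3   6.6   5.5]
(408, 290) 0 [-21.3   6.  -10. ]
(408, 290) 0.004 [-25.3   9.7  -3.1]
(408, 290) 0.008 [-29.3  13.4   3.9]
```

Emit:
drive_tool --targets '[[[0.03,0,0,0,0,0,-1],[0.03,0,0,0,0,0,-1],[0,0,0,0,0,0,-1]]]'

```text
time_s: 8.9
position: [0.4321, 0.0726, -0.0244]
tool_rot: [[-0.0, -0.962, 0.272], [0.0, 0.272, 0.962], [-1.0, 0.0, -0.0]]
ft_force: [-0.8, -0.5, 0.8]
grip_width: 0.0004
```

Emit:
drive_tool --targets '[[[0.02,0,0,0,0,0,-1],[0.02,0,0,0,0,0,-1],[0,0,0,0,0,0,-1]]]'

```text
time_s: 9.2
position: [0.4322, 0.0726, -0.0247]
tool_rot: [[0.001, -0.962, 0.272], [-0.0, 0.272, 0.962], [-1.0, -0.001, 0.0]]
ft_force: [-5.8, 0.1, 29.5]
grip_width: 0.0002
```

Emit:
drive_tool --targets '[[[0.02,0,0,0,0,0,-1],[0,0,0,0,0,0,-1]]]'

```text
time_s: 9.4
position: [0.4322, 0.0726, -0.0248]
tool_rot: [[0.002, -0.962, 0.272], [-0.0, 0.272, 0.962], [-1.0, -0.002, 0.0]]
ft_force: [-10.2, 0.2, 45.5]
grip_width: 0.0001
```

Emit:
drive_tool --targets '[[[0.02,0,0,0,0,0,-1],[0,0,0,0,0,0,-1]]]'

```text
time_s: 9.6
position: [0.4323, 0.0726, -0.0248]
tool_rot: [[0.003, -0.962, 0.272], [-0.001, 0.272, 0.962], [-1.0, -0.003, 0.0]]
ft_force: [-13.7, -0.1, 61.3]
grip_width: 0.0002
```

Emit:
drive_tool --targets '[[[-0.12,0,0,0,0,0,-1],[0,0,0,0,0,0,-0.45],[0,0,0,0,0,0,-0.45],[0,0,0,0,0,0,-0.45],[0,0,0,0,0,0,-0.45]]]'

```text
time_s: 10.1
position: [0.4319, 0.0726, -0.0227]
tool_rot: [[-0.001, -0.962, 0.272], [0.0, 0.272, 0.962], [-1.0, 0.001, -0.0]]
ft_force: [0.5, -0.5, 0.5]
grip_width: 0.0231
```

```bash
python3 v.py m8
```

```text
10.15 [ 0.43190643  0.07257629 -0.02264337] case [-0.1533  0.0045 -0.0226] 0.023312329441235288 [-0.15  0.33 -0.21]
vial 0.66 [-0.0948  0.007   0.011 ]
vial 0.33 [-0.1525 -0.131   0.011 ]
```

View pics/m8.png

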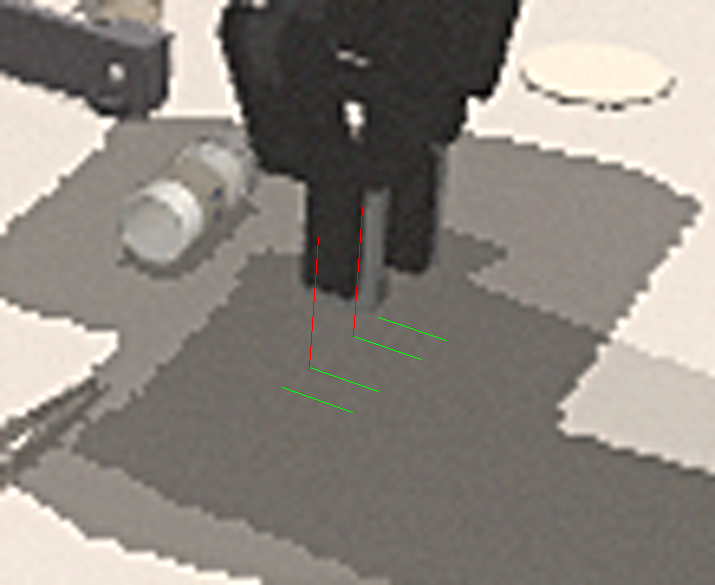

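Emit:
drive_tool --targets '[[[0,0,0,0,0,-0.15,-0.45],[0,0,0,0,0,0,-0.45],[0,0,0,0,0,0,-0.45]]]'

```text
time_s: 10.5
position: [0.4317, 0.0726, -0.0224]
tool_rot: [[0.138, -0.952, 0.272], [-0.04, 0.269, 0.962], [-0.99, -0.144, -0.001]]
ft_force: [0.4, -0.4, -0.9]
grip_width: 0.0237
```

```bash
python3 v.py m9; python3 -c "
from rig import observe
import numpy as np
R=observe()['tool_rot'];a=np.radians(-16);d=np.array([np.cos(a),np.sin(a),0]);print((R.T@d).round(3))"
```

```text
10.55 [ 0.43256502  0.07242776 -0.02226405] case [-0.1526  0.0045 -0.0223] 0.023657863501532275 [ 0.05  0.61 -0.54]
vial 0.78 [-0.0929 -0.0029  0.011 ]
[ 0.146 -0.989 -0.003]
```

View pics/m9.png

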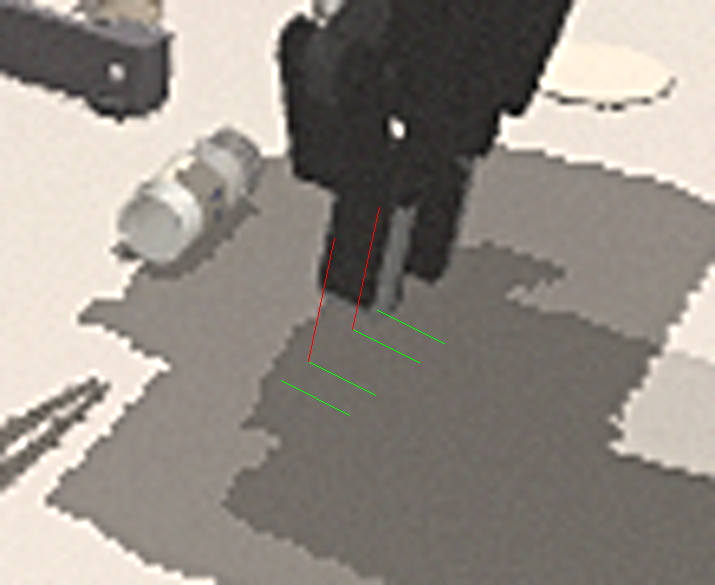

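Emit:
drive_tool --targets '[[[0.03,-0.2,0,0,0,0,-0.45],[0.03,-0.2,0,0,0,0,-0.45],[0.03,-0.2,0,0,0,0,-0.45],[0.015,-0.1,0,0,0,0,-0.45],[0.015,-0.1,0,0,0,0,-0.45]]]'

```text
time_s: 11.1
position: [0.4715, 0.0612, -0.0225]
tool_rot: [[0.141, -0.952, 0.273], [-0.04, 0.27, 0.962], [-0.989, -0.147, -0.0]]
ft_force: [-1.3, 1.0, -1.0]
grip_width: 0.0231
```

Emit:
drive_tool --targets '[[[0.015,-0.1,0,0,0,0,-0.45],[0.015,-0.1,0,0,0,0,-0.45],[0.015,-0.1,0,0,0,0,-0.45],[0.015,-0.1,0,0,0,0,-0.45],[0.015,-0.1,0,0,0,0,-0.45]]]'

```text
time_s: 11.6
position: [0.4957, 0.0545, -0.0225]
tool_rot: [[0.141, -0.952, 0.272], [-0.04, 0.269, 0.962], [-0.989, -0.147, -0.0]]
ft_force: [-0.1, -0.0, 0.2]
grip_width: 0.0237
```

```bash
python3 v.py m10
```

```text
11.65 [ 0.49659185  0.05425477 -0.02233942] case [-0.086   0.0047 -0.0223] 0.023823348786041264 [ 1.68 -0.7   0.94]
vial 0.53 [-0.0628  0.0133  0.011 ]
```

View pics/m10.png

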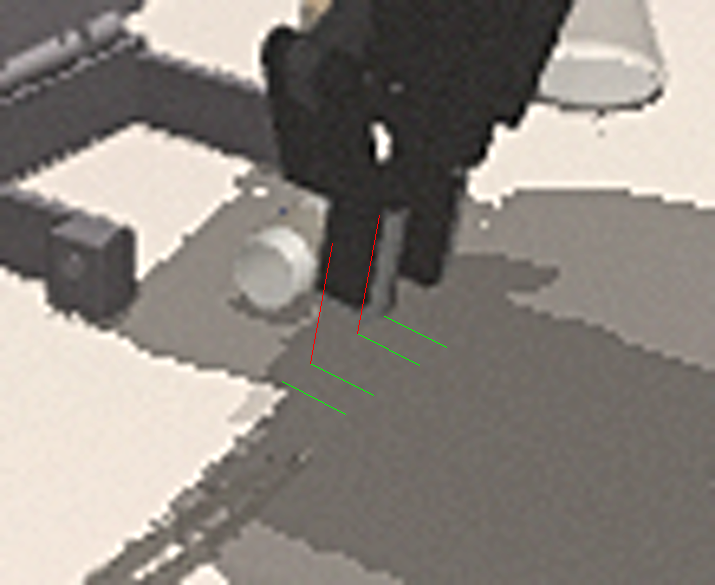

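Emit:
drive_tool --targets '[[[0.015,-0.1,0,0,0,0,-0.45],[0.015,-0.1,0,0,0,0,-0.45],[0.015,-0.1,0,0,0,0,-0.45],[0.015,-0.1,0,0,0,0,-0.45],[0.015,-0.1,0,0,0,0,-0.45]]]'

```text
time_s: 12.2
position: [0.5201, 0.0476, -0.0225]
tool_rot: [[0.141, -0.952, 0.272], [-0.04, 0.269, 0.962], [-0.989, -0.147, -0.0]]
ft_force: [-0.1, 0.1, -0.4]
grip_width: 0.0235
```

Emit:
drive_tool --targets '[[[0.015,-0.1,0,0,0,0,-0.45],[0.015,-0.1,0,0,0,0,-0.45],[0.015,-0.1,0,0,0,0,-0.45],[0.015,-0.1,0,0,0,0,-0.45],[0.015,-0.1,0,0,0,0,-0.45]]]'

```text
time_s: 12.7
position: [0.5444, 0.0407, -0.0225]
tool_rot: [[0.141, -0.952, 0.272], [-0.04, 0.269, 0.962], [-0.989, -0.147, -0.0]]
ft_force: [0.2, -0.2, -0.1]
grip_width: 0.0234
```

```bash
python3 v.py m11
```

```text
12.75 [ 0.5452317   0.04043981 -0.02242198] case [-0.0355  0.0048 -0.0224] 0.022882642486930338 [ 0.62 -0.32  1.35]
vial 0.63 [ 0.165 -0.126  0.011]
vial 0.52 [-0.014   0.0088  0.011 ]
```

View pics/m11.png

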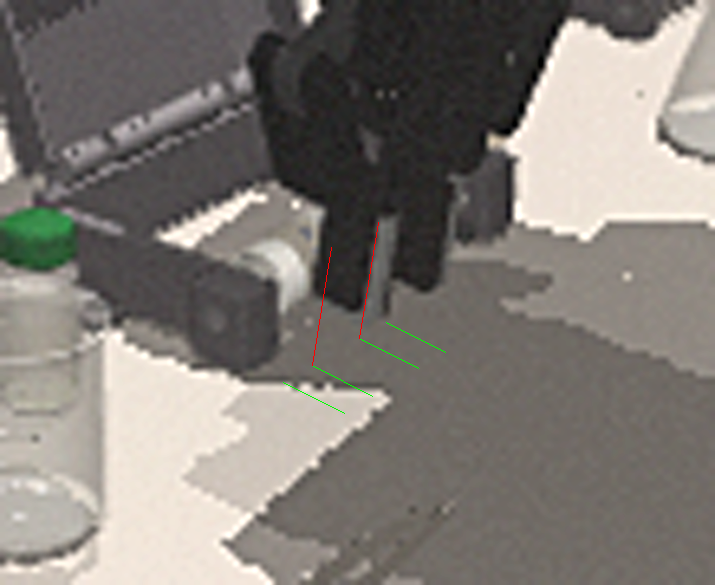

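Emit:
drive_tool --targets '[[[0.015,-0.1,0,0,0,0,-0.45],[0.015,-0.1,0,0,0,0,-0.45],[0.015,-0.1,0,0,0,0,-0.45],[0.015,-0.1,0,0,0,0,-0.45],[0,0,0,0,0,0,-0.45]]]'

```text
time_s: 13.3
position: [0.5642, 0.0351, -0.0225]
tool_rot: [[0.142, -0.952, 0.273], [-0.04, 0.27, 0.962], [-0.989, -0.148, -0.0]]
ft_force: [-0.1, 0.3, 0.0]
grip_width: 0.0236
```

```bash
python3 v.py m12
```

```text
13.35 [ 0.56365253  0.03519673 -0.02261856] case [-0.0163  0.0049 -0.0226] 0.023375876162175045 [-0.8   0.49 -0.39]
vial 0.66 [0.0127 0.0037 0.011 ]
vial 0.41 [ 0.1136 -0.0761  0.011 ]
```

View pics/m12.png

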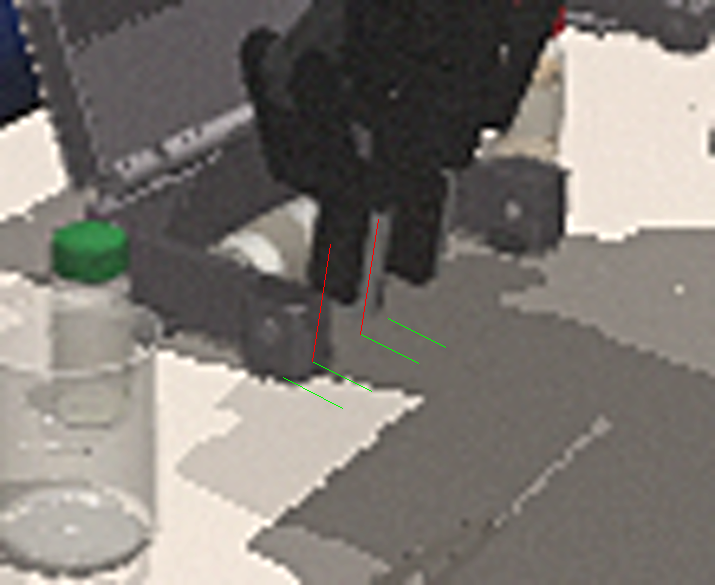

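Emit:
drive_tool --targets '[[[0.009,-0.06,0,0,0,0,-0.45],[0.009,-0.06,0,0,0,0,-0.45],[0.009,-0.06,0,0,0,0,-0.45],[0,0,0,0,0,0,-0.45]]]'

```text
time_s: 13.8
position: [0.5727, 0.0327, -0.0225]
tool_rot: [[0.142, -0.952, 0.273], [-0.04, 0.27, 0.962], [-0.989, -0.147, -0.0]]
ft_force: [-0.2, -0.1, 0.3]
grip_width: 0.0233
```

Emit:
drive_tool --targets '[[[0.006,-0.04,0,0,0,0,-0.45],[0.006,-0.04,0,0,0,0,-0.45],[0,0,0,0,0,0,-0.45],[0,0,0,0,0,0,-0.45]]]'

```text
time_s: 14.2
position: [0.5761, 0.0317, -0.0226]
tool_rot: [[0.141, -0.952, 0.272], [-0.04, 0.269, 0.962], [-0.989, -0.147, -0.0]]
ft_force: [0.3, 0.1, 1.0]
grip_width: 0.0239
```

```bash
python3 v.py m13
```

```text
14.25 [ 0.57601996  0.03174815 -0.02260773] case [-0.0035  0.005  -0.0226] 0.02337308296501681 [-0.16  0.17  0.62]
vial 0.55 [ 0.0418 -0.0118  0.011 ]
```

View pics/m13.png

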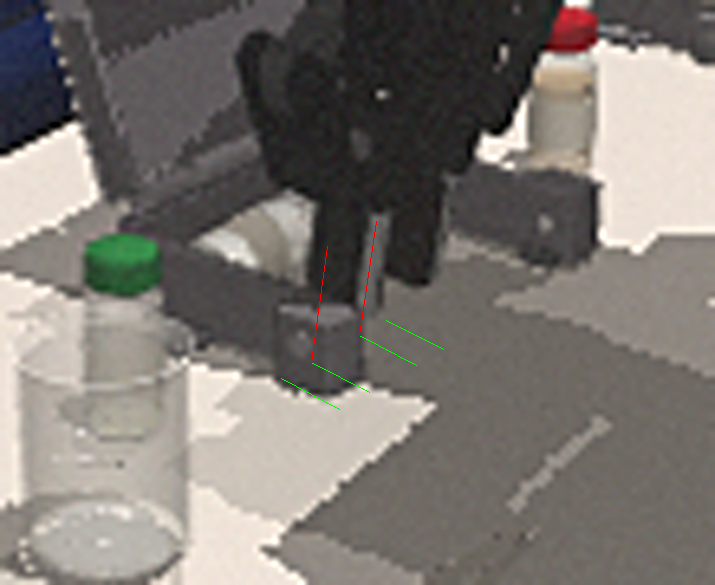

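Emit:
drive_tool --targets '[[[0.006,-0.04,0,0,0,0,-0.45],[0.006,-0.04,0,0,0,0,-0.45],[0.003,-0.02,0,0,0,0,-0.45],[0,0,0,0,0,0,-0.45],[0,0,0,0,0,0,-0.45]]]'

```text
time_s: 14.8
position: [0.5809, 0.0303, -0.0226]
tool_rot: [[0.141, -0.952, 0.272], [-0.04, 0.27, 0.962], [-0.989, -0.147, -0.0]]
ft_force: [0.8, 0.8, -0.2]
grip_width: 0.0236
```

Emit:
drive_tool --targets '[[[-0.015,0.1,0,0,0,0,-0.45],[-0.03,0.2,0,0,0,0,-0.45],[-0.09,0.6,0,0,0,0,-0.45],[-0.09,0.6,0,0,0,0,-0.45],[-0.09,0.6,0,0,0,0,-1]]]'

```text
time_s: 15.3
position: [0.4767, 0.0598, -0.0224]
tool_rot: [[0.141, -0.952, 0.272], [-0.04, 0.269, 0.962], [-0.989, -0.146, -0.0]]
ft_force: [0.4, -0.0, 0.0]
grip_width: 0.0105
```

Emit:
drive_tool --targets '[[[-0.8,0,-0.6,0,0,0.15,-1],[-0.8,0,-0.6,0,0,0,-1],[-0.8,0,-0.6,0,0,0,-1],[-0.6,0,0,0,0,0,-1],[0,0,0,0,0,0,-1]]]'

```text
time_s: 15.8
position: [0.4497, -0.0182, 0.1186]
tool_rot: [[0.043, -0.96, 0.275], [-0.017, 0.275, 0.961], [-0.999, -0.046, -0.005]]
ft_force: [0.0, 0.4, -0.4]
grip_width: 0.0004
```

```bash
python3 st.py m14
python3 - <<'E'
from h import *
d={"top":get_image("top"),"side":get_image("side")}; np.save("cal.npy",d,allow_pickle=True)
E
python3 ov.py .578 .026 -16 3
```

```text
15.8 [ 0.44971459 -0.01819763  0.11860191] case [-0.1111 -0.0778  0.1186] 0.0003556260885018974 [ 0.00248727  0.39762235 -0.39258474]
[[ 0.043 -0.96   0.275]
 [-0.017  0.275  0.961]
 [-0.999 -0.046 -0.005]]
vial_centre 0.56 [0.0326 0.0111 0.011 ]
vial_centre 0.45 [ 0.0369 -0.0047  0.011 ]
```

View pics/m14.png

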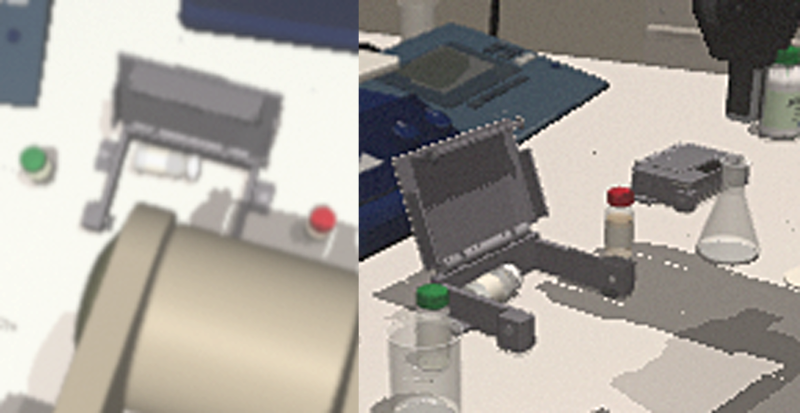

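View pics/os3.png

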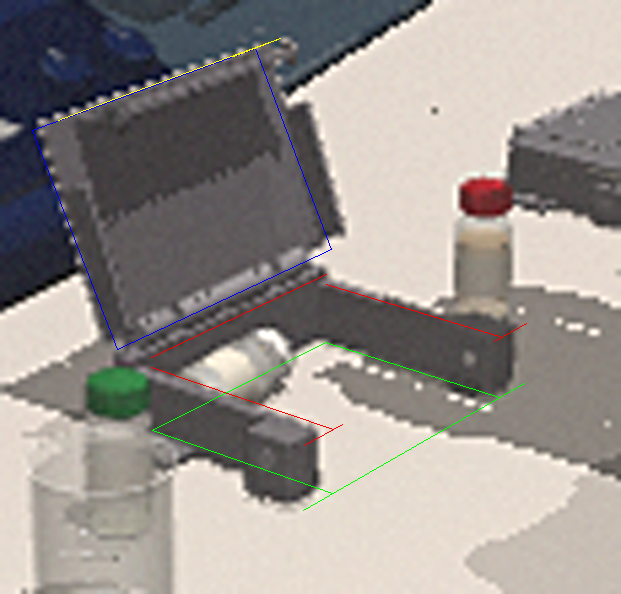

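View pics/ot3.png

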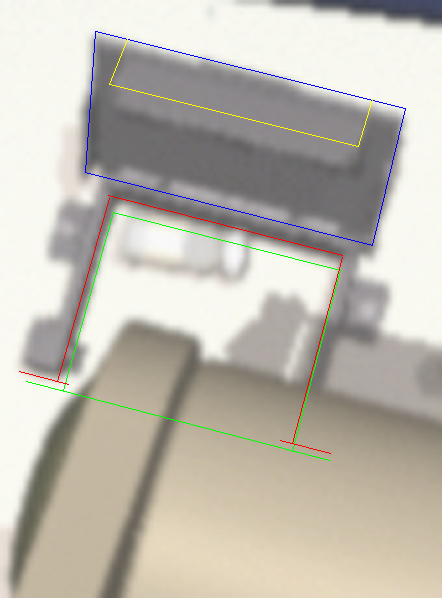

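Run:
```python
from st import *
d=np.load("cal.npy",allow_pickle=True).item(); p=d["top"]
for q in ((183,250),(120,241),(246,259),(183,232),(183,268)): print(w2c(unproj(p,(q[0]/5.2+285-.5,q[1]/5.2+112-.5),.011)).round(4))
s=d["side"]; print(w2c(unproj(s,(242/5.4+245-.5,366/5.4+145-.5),.011)).round(4))
```

```text
[0.0252 0.0158 0.011 ]
[0.0222 0.0425 0.011 ]
[ 0.0281 -0.0108  0.011 ]
[0.0326 0.0179 0.011 ]
[0.0177 0.0138 0.011 ]
[0.0311 0.0061 0.011 ]
```

Run:
```python
from st import *
d=np.load("cal.npy",allow_pickle=True).item(); p=d["top"];s=d["side"]
crop(s,110,100,200,150,4,"pics/ins_s.png"); crop(p,290,0,150,150,4,"pics/ins_t.png")
for z in (0,.03,.06): print(z,w2c(unproj(p,(327,108),z)).round(3),w2c(unproj(p,(410,119),z)).round(3),w2c(unproj(p,(416,62),z)).round(3))
```

```text
0 [0.147 0.032 0.   ] [ 0.168 -0.153 -0.   ] [ 0.302 -0.136  0.   ]
0.03 [0.136 0.029 0.03 ] [ 0.156 -0.151  0.03 ] [ 0.286 -0.134  0.03 ]
0.06 [0.126 0.025 0.06 ] [ 0.145 -0.148  0.06 ] [ 0.271 -0.132  0.06 ]
```

View pics/ins_s.png

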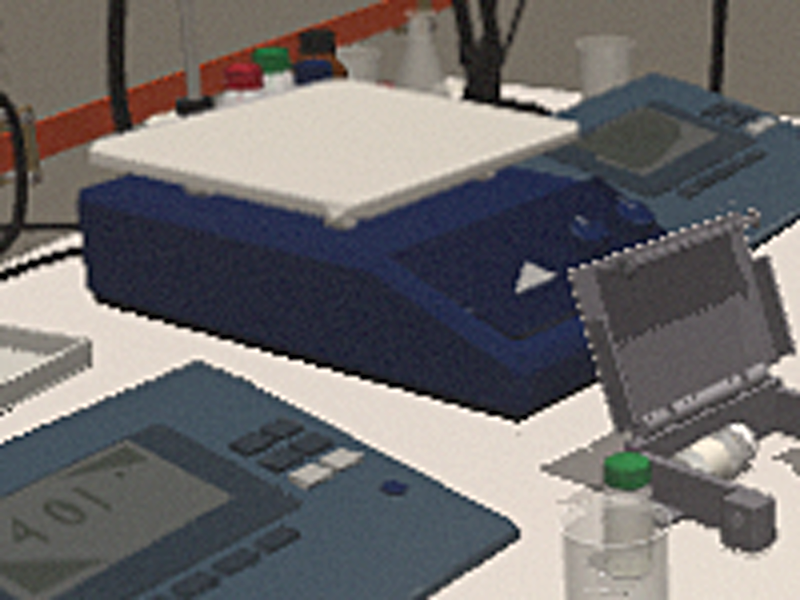

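View pics/ins_t.png

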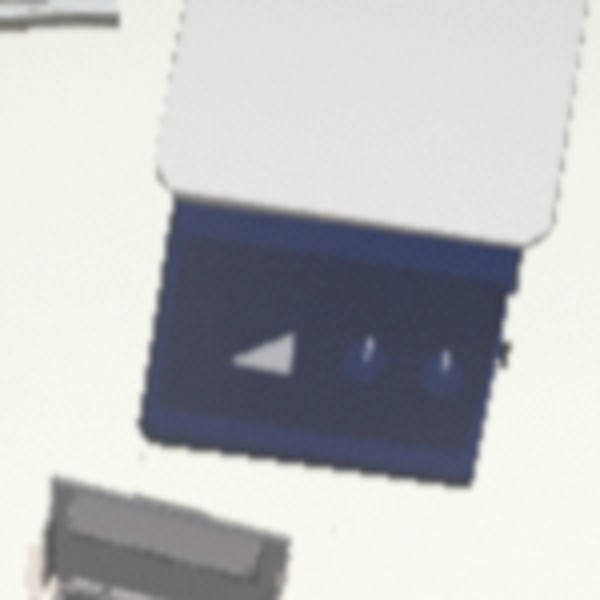

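```bash
cat > go.py <<'E'
from st import *
o=observe(); T=o["position"]; R=o["tool_rot"]
t=np.array([float(v) for v in sys.argv[1:4]])/1000
W=case2w(C,t)[0]; print(o["time_s"],w2c(T).round(4),"dtool units",(R.T@(W-T)/.05).round(3)); print(R.round(3),o["ft_force"].round(1))
a=C[2]; Rc=np.array([[0,-np.cos(a),-np.sin(a)],[0,-np.sin(a),np.cos(a)],[-1,0,0]])
print("turn needed",cv2.Rodrigues(R.T@Rc)[0].ravel().round(3))
E
python3 go.py 106 0 150
```

```text
16.1 [-0.1128 -0.0771  0.1141] dtool units [-0.565 -4.404  1.527]
[[ 0.034 -0.961  0.273]
 [-0.014  0.273  0.962]
 [-0.999 -0.036 -0.005]] [0.2 1.  0.2]
turn needed [ 0.003 -0.005  0.036]
```

Emit:
drive_tool --targets '[[[-0.4,0,0,0,0,0.036,-1],[-0.3,0,0,0,0,0,-1],[0,-0.4,0.15,0,0,0,-1],[0,-0.6,0.2,0,0,0,-1],[0,-0.6,0.2,0,0,0,-1]]]'

```text
time_s: 16.6
position: [0.5334, -0.0121, 0.1495]
tool_rot: [[-0.0, -0.962, 0.274], [-0.005, 0.274, 0.962], [-1.0, -0.001, -0.005]]
ft_force: [-0.7, 0.6, -0.3]
grip_width: -0.0
```

Emit:
drive_tool --targets '[[[0,-0.6,0.2,0,0,0,-1],[0,-0.6,0.2,0,0,0,-1],[0,-0.6,0.2,0,0,0,-1],[0,-0.5,0.2,0,0,0,-1],[0,-0.4,0.15,0,0,0,-1]]]'

```text
time_s: 17.1
position: [0.6766, -0.0032, 0.1485]
tool_rot: [[-0.001, -0.962, 0.273], [-0.005, 0.273, 0.962], [-1.0, -0.0, -0.005]]
ft_force: [0.3, -0.5, 0.3]
grip_width: 0.0
```

```bash
python3 go.py 108 0 150; python3 v.py m15
```

```text
17.1 [ 0.1028 -0.0009  0.1485] dtool units [-0.029 -0.104  0.018]
[[-0.001 -0.962  0.273]
 [-0.005  0.273  0.962]
 [-1.    -0.    -0.005]] [ 0.3 -0.5  0.3]
turn needed [ 0.002 -0.005  0.   ]
17.15 [ 0.67845002 -0.00319953  0.14801639] case [ 0.1046 -0.0004  0.148 ] -7.2500176216358e-05 [-2.88 -0.64 -0.79]
vial 0.66 [0.0317 0.0023 0.011 ]
```

View pics/m15.png

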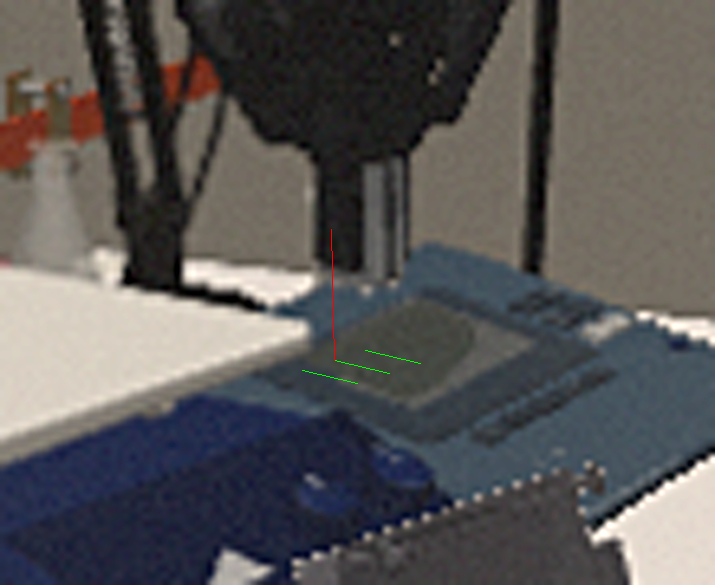

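Emit:
drive_tool --targets '[[[0.3,-0.08,0,0,0,0,-1],[0.5,0,0,0,0,0,-1],[0.5,0,0,0,0,0,-1],[0.34,0,0,0,0,0,-1],[0,0,0,0,0,0,-1]]]'

```text
time_s: 17.7
position: [0.6771, -0.0051, 0.0646]
tool_rot: [[-0.006, -0.962, 0.274], [-0.004, 0.274, 0.962], [-1.0, 0.004, -0.005]]
ft_force: [-0.5, 0.1, 0.1]
grip_width: 0.0002
```

```bash
python3 go.py 90 0 65; python3 v.py m16
```

```text
17.7 [ 0.1038 -0.0026  0.0646] dtool units [-0.007  0.276  0.053]
[[-0.006 -0.962  0.274]
 [-0.004  0.274  0.962]
 [-1.     0.004 -0.005]] [-0.5  0.1  0.1]
turn needed [ 0.002 -0.005 -0.004]
17.75 [ 0.67816456 -0.00528379  0.06675233] case [ 0.1049 -0.0025  0.0668] -4.1011544391798314e-05 [0.42 0.09 0.29]
vial 0.63 [0.0276 0.0028 0.011 ]
```

View pics/m16.png

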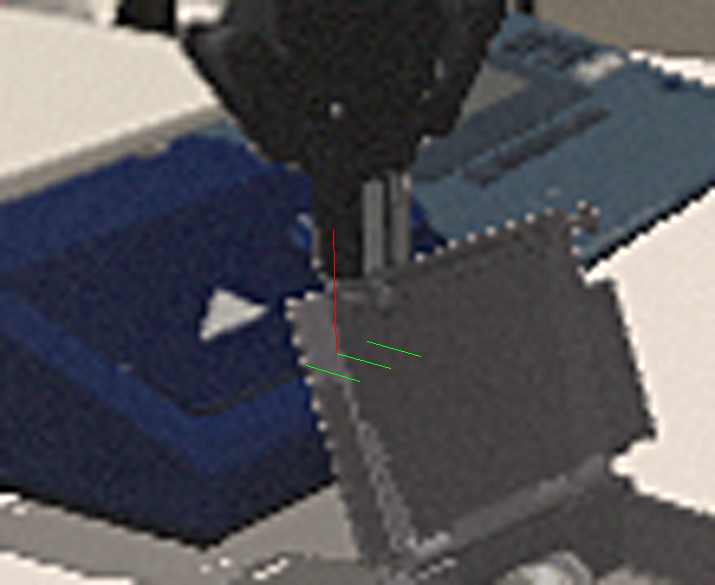

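Emit:
drive_tool --targets '[[[0,0.12,0.03,0,0,0,-1],[0,0.12,0.03,0,0,0,-1],[-0.03,0.12,0,0,0,0,-1],[-0.03,0.12,0,0,0,0,-1],[-0.03,0.12,0,0,0,0,-1]]]'

```text
time_s: 18.3
position: [0.6514, 0.0058, 0.0737]
tool_rot: [[0.003, -0.962, 0.274], [-0.006, 0.274, 0.962], [-1.0, -0.005, -0.004]]
ft_force: [1.7, -0.2, 1.4]
grip_width: -0.0001
```

Emit:
drive_tool --targets '[[[-0.03,0.12,0,0,0,0,-1],[-0.03,0.12,0,0,0,0,-1],[-0.03,0.12,0,0,0,0,-1],[0,0.12,0,0,0,0,-1],[0,0.12,0,0,0,0,-1]]]'

```text
time_s: 18.8
position: [0.6221, 0.014, 0.0771]
tool_rot: [[0.001, -0.962, 0.274], [-0.005, 0.274, 0.962], [-1.0, -0.003, -0.005]]
ft_force: [1.7, -1.0, -1.4]
grip_width: 0.0
```

```bash
python3 go.py 38 0 72; python3 v.py m17
```

```text
18.8 [0.0457 0.0007 0.0771] dtool units [ 0.102  0.154 -0.013]
[[ 0.001 -0.962  0.274]
 [-0.005  0.274  0.962]
 [-1.    -0.003 -0.005]] [ 1.7 -1.  -1.4]
turn needed [ 0.002 -0.005  0.003]
18.85 [0.6213275  0.01434801 0.07712992] case [0.0449 0.0007 0.0771] -0.00013966445911897093 [ 0.59 -0.46 -0.13]
```

View pics/m17.png

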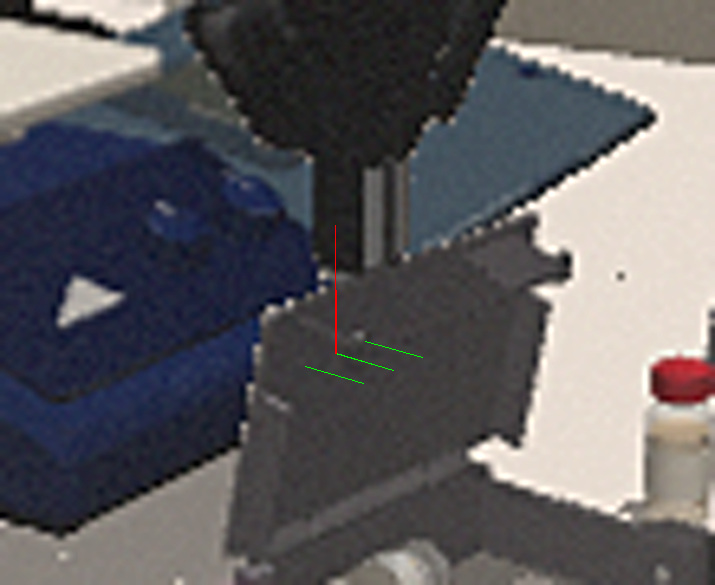

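Emit:
drive_tool --targets '[[[0.05,0.1,0,0,0,0,-1],[0.05,0.1,0,0,0,0,-1],[0.05,0.1,0,0,0,0,-1],[0.05,0.1,0,0,0,0,-1],[0.05,0.1,0,0,0,0,-1]]]'

```text
time_s: 19.4
position: [0.5982, 0.021, 0.0646]
tool_rot: [[0.002, -0.962, 0.274], [-0.005, 0.274, 0.962], [-1.0, -0.003, -0.004]]
ft_force: [2.4, 0.6, 0.6]
grip_width: -0.0003
```

```bash
python3 go.py 5 0 50; python3 v.py m18
```

```text
19.4 [0.0208 0.0008 0.0646] dtool units [ 0.291  0.318 -0.013]
[[ 0.002 -0.962  0.274]
 [-0.005  0.274  0.962]
 [-1.    -0.003 -0.004]] [2.4 0.6 0.6]
turn needed [ 0.002 -0.004  0.003]
19.45 [0.59740013 0.02124892 0.0640907 ] case [0.02   0.0008 0.0641] 0.00039065699578269715 [1.67 0.05 1.23]
vial 0.72 [ 0.0379 -0.0078  0.011 ]
```

View pics/m18.png

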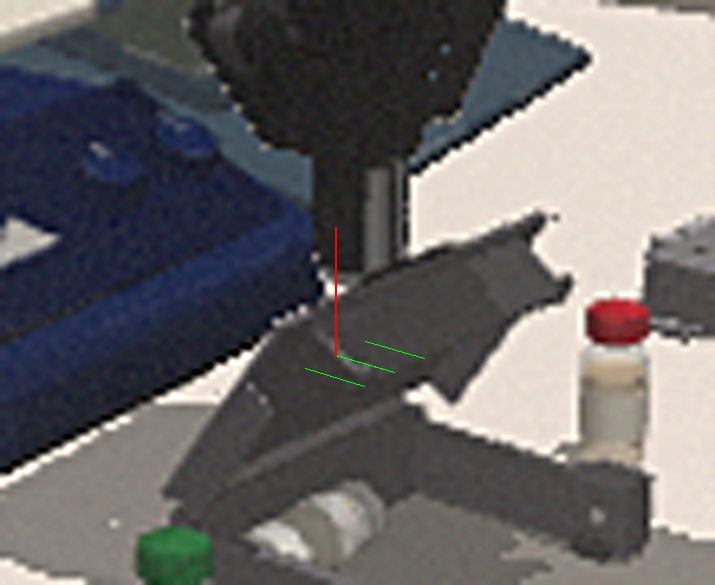

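Emit:
drive_tool --targets '[[[0.035,0.09,-0.02,0,0,0,-1],[0.035,0.09,0,0,0,0,-1],[0.04,0.09,0,0,0,0,-1],[0.04,0.09,0,0,0,0,-1],[0,0,0,0,0,0,-1]]]'

```text
time_s: 20.0
position: [0.58, 0.0249, 0.0568]
tool_rot: [[-0.0, -0.962, 0.274], [-0.005, 0.274, 0.962], [-1.0, -0.001, -0.005]]
ft_force: [-0.3, -0.4, -0.2]
grip_width: -0.0002
```

Emit:
drive_tool --targets '[[[0.06,0.08,0,0,0,0,-1],[0.06,0.08,0,0,0,0,-1],[0.06,0.08,0,0,0,0,-1],[0,0,0,0,0,0,-1]]]'

```text
time_s: 20.4
position: [0.5685, 0.0282, 0.0476]
tool_rot: [[-0.001, -0.962, 0.274], [-0.005, 0.274, 0.962], [-1.0, -0.001, -0.005]]
ft_force: [0.8, -1.0, 0.5]
grip_width: -0.0002
```

```bash
python3 go.py -17 0 35; python3 v.py m19
```

```text
20.4 [-0.0098 -0.0005  0.0476] dtool units [0.252 0.145 0.011]
[[-0.001 -0.962  0.274]
 [-0.005  0.274  0.962]
 [-1.    -0.001 -0.005]] [ 0.8 -1.   0.5]
turn needed [ 0.002 -0.005  0.001]
20.45 [0.5685045  0.02821163 0.04773336] case [-0.0097 -0.0005  0.0477] -0.0001435039881617763 [ 0.38 -0.38  1.69]
vial 0.6 [ 0.0338 -0.0009  0.011 ]
```

View pics/m19.png

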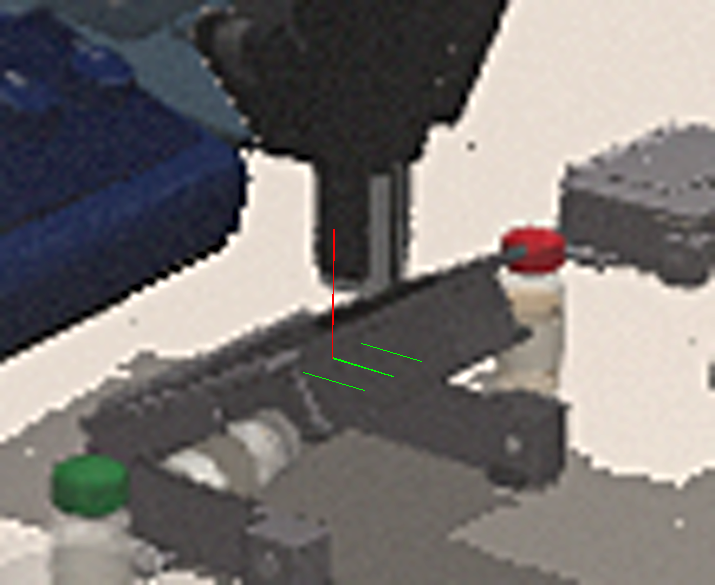

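Emit:
drive_tool --targets '[[[0.06,0.05,0,0,0,0,-1],[0.06,0.04,0,0,0,0,-1],[0.06,0.03,0,0,0,0,-1],[0.06,0.02,0,0,0,0,-1],[0,0,0,0,0,0,-1]]]'

```text
time_s: 21.0
position: [0.5623, 0.0299, 0.0356]
tool_rot: [[0.0, -0.962, 0.274], [-0.005, 0.274, 0.962], [-1.0, -0.002, -0.005]]
ft_force: [1.7, 0.0, 0.5]
grip_width: -0.0001
```

```bash
python3 go.py -19 0 25; python3 v.py m20
```

```text
21.0 [-0.0162 -0.0006  0.0356] dtool units [0.213 0.057 0.012]
[[ 0.    -0.962  0.274]
 [-0.005  0.274  0.962]
 [-1.    -0.002 -0.005]] [1.7 0.  0.5]
turn needed [ 0.002 -0.005  0.002]
21.05 [0.56216135 0.02992283 0.0357132 ] case [-0.0163 -0.0006  0.0357] -0.0003820360069999186 [ 0.26 -0.23  1.29]
```

View pics/m20.png

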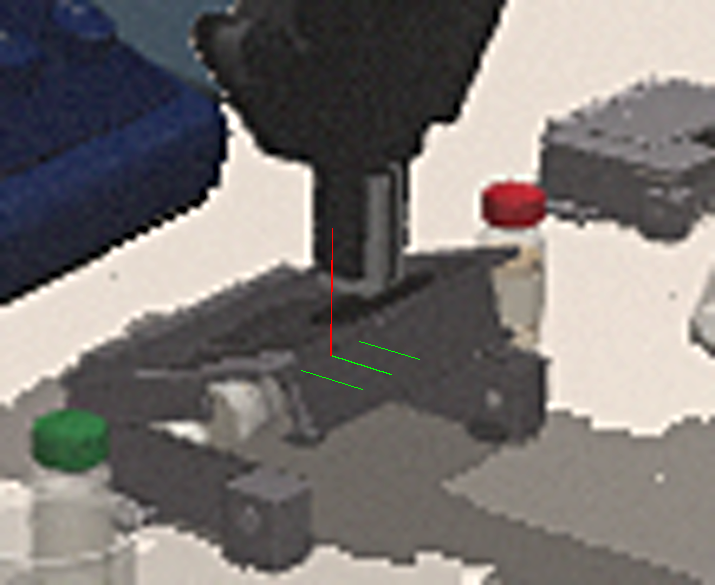

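Emit:
drive_tool --targets '[[[0.04,0.04,0,0,0,0,-1],[0.04,0.03,0,0,0,0,-1],[0.04,0.02,0,0,0,0,-1],[0,0,0,0,0,0,-1]]]'

```text
time_s: 21.5
position: [0.5582, 0.031, 0.0299]
tool_rot: [[0.001, -0.962, 0.274], [-0.005, 0.274, 0.962], [-1.0, -0.002, -0.005]]
ft_force: [1.6, -0.2, 1.7]
grip_width: 0.0002
```

Emit:
drive_tool --targets '[[[0.03,0.02,0,0,0,0,-1],[0.03,0.02,0,0,0,0,-1],[0,0,0,0,0,0,-1]]]'

```text
time_s: 21.8
position: [0.5562, 0.0316, 0.0269]
tool_rot: [[0.001, -0.962, 0.274], [-0.005, 0.274, 0.962], [-1.0, -0.002, -0.005]]
ft_force: [1.5, -0.5, 1.5]
grip_width: -0.0002
```

```bash
python3 go.py -24 0 25; python3 v.py m21
```

```text
21.8 [-0.0225 -0.0006  0.0269] dtool units [0.038 0.031 0.013]
[[ 0.001 -0.962  0.274]
 [-0.005  0.274  0.962]
 [-1.    -0.002 -0.005]] [ 1.5 -0.5  1.5]
turn needed [ 0.002 -0.005  0.002]
21.85 [0.55615764 0.03161089 0.02691148] case [-0.0225 -0.0006  0.0269] -2.2516046736706552e-05 [ 2.65 -0.26  1.16]
```

View pics/m21.png

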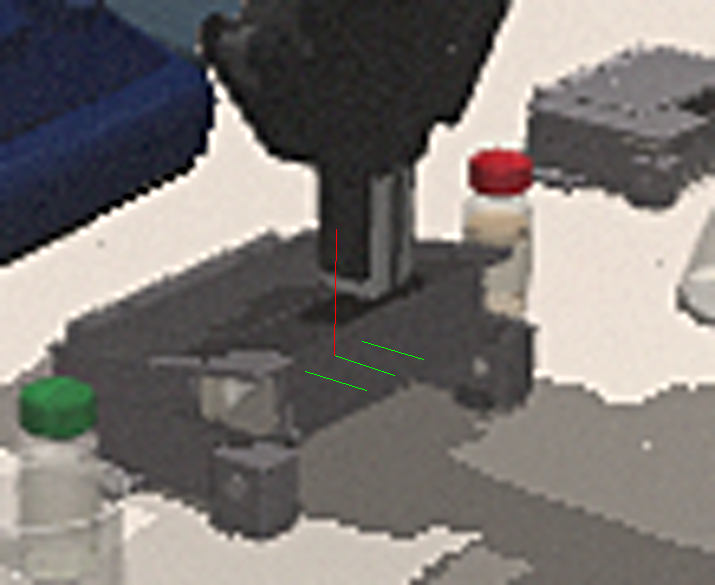

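Emit:
drive_tool --targets '[[[0.02,0.01,0,0,0,0,-1],[0.02,0.01,0,0,0,0,-1],[0,0,0,0,0,0,-1]]]'

```text
time_s: 22.2
position: [0.5555, 0.0318, 0.025]
tool_rot: [[0.001, -0.962, 0.274], [-0.005, 0.274, 0.962], [-1.0, -0.003, -0.005]]
ft_force: [2.6, -1.7, 2.4]
grip_width: 0.0002
```

Emit:
drive_tool --targets '[[[0.02,0,0,0,0,0,-1],[0,0,0,0,0,0,-1]]]'

```text
time_s: 22.4
position: [0.5553, 0.0318, 0.024]
tool_rot: [[0.001, -0.962, 0.274], [-0.005, 0.274, 0.962], [-1.0, -0.002, -0.005]]
ft_force: [2.0, -0.8, 2.5]
grip_width: 0.0001
```

Emit:
drive_tool --targets '[[[0.015,0,0,0,0,0,-1],[0,0,0,0,0,0,-1]]]'

```text
time_s: 22.6
position: [0.5552, 0.0319, 0.0232]
tool_rot: [[0.0, -0.962, 0.274], [-0.005, 0.274, 0.962], [-1.0, -0.002, -0.005]]
ft_force: [1.5, 0.0, 2.8]
grip_width: 0.0001
```

Emit:
drive_tool --targets '[[[0.014,0,0,0,0,0,-1],[0,0,0,0,0,0,-1]]]'

```text
time_s: 22.8
position: [0.5552, 0.0319, 0.0225]
tool_rot: [[0.0, -0.962, 0.274], [-0.005, 0.274, 0.962], [-1.0, -0.002, -0.005]]
ft_force: [-0.0, 0.0, 2.4]
grip_width: -0.0002
```

Emit:
drive_tool --targets '[[[0.014,0,0,0,0,0,-1],[0,0,0,0,0,0,-1]]]'

```text
time_s: 23.0
position: [0.5551, 0.0319, 0.0217]
tool_rot: [[0.0, -0.962, 0.274], [-0.005, 0.274, 0.962], [-1.0, -0.001, -0.005]]
ft_force: [-1.8, 0.1, 3.0]
grip_width: -0.0
```

Emit:
drive_tool --targets '[[[0.014,0,0,0,0,0,-1],[0,0,0,0,0,0,-1]]]'

```text
time_s: 23.2
position: [0.5551, 0.0319, 0.021]
tool_rot: [[0.0, -0.962, 0.274], [-0.005, 0.274, 0.962], [-1.0, -0.001, -0.005]]
ft_force: [-2.6, 0.8, 3.0]
grip_width: -0.0001
```

Emit:
drive_tool --targets '[[[0.014,0,0,0,0,0,-1],[0,0,0,0,0,0,-1]]]'

```text
time_s: 23.4
position: [0.5553, 0.0318, 0.0204]
tool_rot: [[0.001, -0.962, 0.274], [-0.005, 0.274, 0.962], [-1.0, -0.002, -0.005]]
ft_force: [-1.4, 1.1, 2.6]
grip_width: 0.0
```

Emit:
drive_tool --targets '[[[0.014,0,0,0,0,0,-1],[0,0,0,0,0,0,-1]]]'

```text
time_s: 23.6
position: [0.5555, 0.0318, 0.0198]
tool_rot: [[0.001, -0.962, 0.274], [-0.005, 0.274, 0.962], [-1.0, -0.002, -0.005]]
ft_force: [-1.4, 0.3, 2.5]
grip_width: -0.0
```

Emit:
drive_tool --targets '[[[0.012,0,0,0,0,0,-1],[0,0,0,0,0,0,-1]]]'

```text
time_s: 23.8
position: [0.5555, 0.0318, 0.0192]
tool_rot: [[0.001, -0.962, 0.274], [-0.005, 0.274, 0.962], [-1.0, -0.002, -0.005]]
ft_force: [-1.8, 0.5, 3.6]
grip_width: -0.0006
```

Emit:
drive_tool --targets '[[[0.012,0,0,0,0,0,-1],[0,0,0,0,0,0,-1]]]'

```text
time_s: 24.0
position: [0.5555, 0.0318, 0.0186]
tool_rot: [[0.001, -0.962, 0.274], [-0.005, 0.274, 0.962], [-1.0, -0.003, -0.005]]
ft_force: [-2.7, 0.6, 3.3]
grip_width: -0.0005
```

Emit:
drive_tool --targets '[[[0.012,0,0,0,0,0,-1],[0,0,0,0,0,0,-1]]]'

```text
time_s: 24.2
position: [0.5555, 0.0318, 0.0183]
tool_rot: [[0.001, -0.962, 0.274], [-0.005, 0.274, 0.962], [-1.0, -0.003, -0.005]]
ft_force: [-2.7, 1.1, 6.4]
grip_width: 0.0001
```

Force begins to rise; smaller steps.

Emit:
drive_tool --targets '[[[0.008,0,0,0,0,0,-1],[0,0,0,0,0,0,-1]]]'

```text
time_s: 24.4
position: [0.5555, 0.0318, 0.0181]
tool_rot: [[0.001, -0.962, 0.274], [-0.005, 0.274, 0.962], [-1.0, -0.003, -0.005]]
ft_force: [-3.8, 1.6, 8.2]
grip_width: -0.0002
```

Emit:
drive_tool --targets '[[[0.008,0,0,0,0,0,-1],[0,0,0,0,0,0,-1]]]'

```text
time_s: 24.6
position: [0.5554, 0.0319, 0.0177]
tool_rot: [[0.001, -0.962, 0.274], [-0.005, 0.274, 0.962], [-1.0, -0.003, -0.005]]
ft_force: [-4.6, 1.8, 9.9]
grip_width: -0.0002
```

Emit:
drive_tool --targets '[[[0.008,0,0,0,0,0,-1],[0,0,0,0,0,0,-1]]]'

```text
time_s: 24.8
position: [0.5554, 0.0318, 0.0176]
tool_rot: [[0.001, -0.962, 0.274], [-0.005, 0.274, 0.962], [-1.0, -0.003, -0.005]]
ft_force: [-5.9, 1.7, 10.5]
grip_width: -0.0
```

Emit:
drive_tool --targets '[[[0.008,0,0,0,0,0,-1],[0,0,0,0,0,0,-1]]]'

```text
time_s: 25.0
position: [0.5554, 0.0318, 0.0174]
tool_rot: [[0.001, -0.962, 0.274], [-0.005, 0.274, 0.962], [-1.0, -0.003, -0.005]]
ft_force: [-6.5, 1.8, 14.9]
grip_width: -0.0002
```

Emit:
drive_tool --targets '[[[0.006,0,0,0,0,0,-1],[0,0,0,0,0,0,-1]]]'

```text
time_s: 25.2
position: [0.5554, 0.0319, 0.0173]
tool_rot: [[0.002, -0.962, 0.274], [-0.005, 0.274, 0.962], [-1.0, -0.003, -0.005]]
ft_force: [-7.4, 1.4, 15.3]
grip_width: 0.0001
```

Emit:
drive_tool --targets '[[[0.006,0,0,0,0,0,-1],[0,0,0,0,0,0,-1]]]'

```text
time_s: 25.4
position: [0.5555, 0.0319, 0.0172]
tool_rot: [[0.002, -0.962, 0.274], [-0.005, 0.274, 0.962], [-1.0, -0.003, -0.005]]
ft_force: [-8.0, 1.5, 18.0]
grip_width: 0.0001
```

Emit:
drive_tool --targets '[[[0.005,0,0,0,0,0,-1],[0,0,0,0,0,0,-1]]]'

```text
time_s: 25.6
position: [0.5553, 0.0319, 0.0161]
tool_rot: [[0.001, -0.962, 0.274], [-0.005, 0.274, 0.962], [-1.0, -0.002, -0.005]]
ft_force: [-5.3, 1.4, 7.6]
grip_width: -0.0
```

The reading jumped down 1.1 mm and the force fell from 18 N to 7.6 N, which is the snap. I'll back off and check that the lid holds.

Emit:
drive_tool --targets '[[[-0.02,0,0,0,0,0,-1],[-0.03,0,0,0,0,0,-1],[-0.05,0,0,0,0,0,-1],[-0.1,0,0,0,0,0,-1],[-0.1,0,0,0,0,0,-1]]]'

```text
time_s: 26.1
position: [0.556, 0.0316, 0.031]
tool_rot: [[0.002, -0.962, 0.274], [-0.005, 0.274, 0.962], [-1.0, -0.004, -0.005]]
ft_force: [0.9, -0.5, 0.8]
grip_width: -0.0001
```

```bash
python3 v.py m22
```

```text
26.15 [0.55631894 0.03160858 0.03185922] case [-0.0224 -0.0006  0.0319] 0.0002790140095842224 [ 0.41 -0.79  2.53]
vial 0.36 [-0.1439 -0.1517  0.011 ]
```

View pics/m22.png

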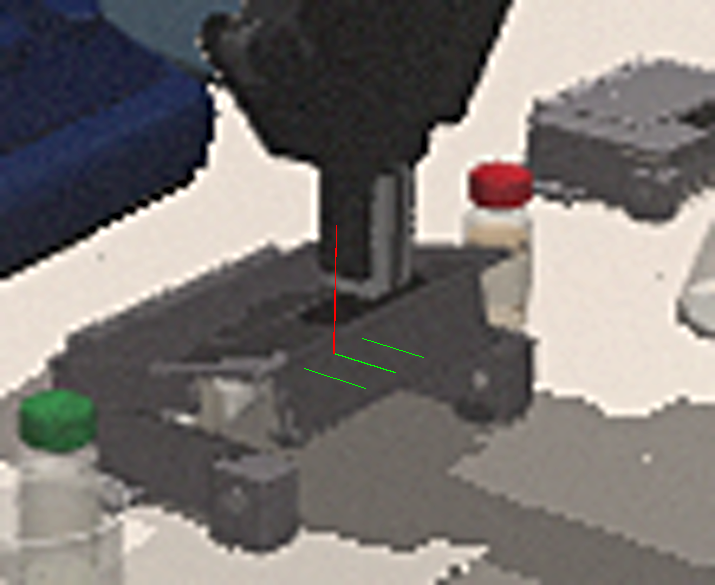

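Lid followed the finger back up, so the catches had not engaged yet. I'll press again and go a little past that point.

Emit:
drive_tool --targets '[[[0.08,0.02,0,0,0,0,-1],[0.08,0,0,0,0,0,-1],[0.06,0,0,0,0,0,-1],[0.04,0,0,0,0,0,-1],[0,0,0,0,0,0,-1]]]'

```text
time_s: 26.7
position: [0.5535, 0.0324, 0.0173]
tool_rot: [[-0.001, -0.962, 0.274], [-0.005, 0.274, 0.962], [-1.0, 0.0, -0.005]]
ft_force: [-5.3, 2.1, 8.9]
grip_width: 0.0001
```

Emit:
drive_tool --targets '[[[0.015,0,0,0,0,0,-1],[0,0,0,0,0,0,-1]]]'

```text
time_s: 26.9
position: [0.5534, 0.0324, 0.0165]
tool_rot: [[-0.001, -0.962, 0.274], [-0.005, 0.274, 0.962], [-1.0, 0.0, -0.005]]
ft_force: [-5.2, 1.4, 6.8]
grip_width: 0.0
```

Emit:
drive_tool --targets '[[[0.008,0,0,0,0,0,-1],[0,0,0,0,0,0,-1]]]'

```text
time_s: 27.1
position: [0.5534, 0.0324, 0.0161]
tool_rot: [[-0.002, -0.962, 0.274], [-0.005, 0.274, 0.962], [-1.0, 0.0, -0.005]]
ft_force: [-6.1, 1.5, 7.0]
grip_width: -0.0002
```

Emit:
drive_tool --targets '[[[0.008,0,0,0,0,0,-1],[0,0,0,0,0,0,-1]]]'

```text
time_s: 27.3
position: [0.5534, 0.0324, 0.0157]
tool_rot: [[-0.001, -0.962, 0.274], [-0.005, 0.274, 0.962], [-1.0, 0.0, -0.005]]
ft_force: [-4.7, 1.6, 6.0]
grip_width: -0.0
```

Emit:
drive_tool --targets '[[[0.008,0,0,0,0,0,-1],[0,0,0,0,0,0,-1]]]'

```text
time_s: 27.5
position: [0.5536, 0.0323, 0.0152]
tool_rot: [[-0.001, -0.962, 0.274], [-0.005, 0.274, 0.962], [-1.0, -0.0, -0.005]]
ft_force: [-4.2, 1.4, 5.4]
grip_width: 0.0002
```

Emit:
drive_tool --targets '[[[0.008,0,0,0,0,0,-1],[0,0,0,0,0,0,-1]]]'

```text
time_s: 27.7
position: [0.5539, 0.0322, 0.0148]
tool_rot: [[-0.0, -0.962, 0.274], [-0.005, 0.274, 0.962], [-1.0, -0.001, -0.005]]
ft_force: [-2.8, 1.1, 4.0]
grip_width: -0.0
```

Emit:
drive_tool --targets '[[[0.008,0,0,0,0,0,-1],[0,0,0,0,0,0,-1]]]'

```text
time_s: 27.9
position: [0.5545, 0.0321, 0.0145]
tool_rot: [[0.001, -0.962, 0.274], [-0.005, 0.274, 0.962], [-1.0, -0.002, -0.005]]
ft_force: [-0.4, 1.0, 2.9]
grip_width: -0.0003
```

Emit:
drive_tool --targets '[[[0.01,0,0,0,0,0,-1],[0,0,0,0,0,0,-1]]]'

```text
time_s: 28.1
position: [0.5547, 0.0319, 0.0141]
tool_rot: [[0.001, -0.962, 0.274], [-0.005, 0.274, 0.962], [-1.0, -0.003, -0.005]]
ft_force: [-1.4, 0.2, 1.8]
grip_width: 0.0002
```

Emit:
drive_tool --targets '[[[0.008,0,0,0,0,0,-1],[0,0,0,0,0,0,-1]]]'

```text
time_s: 28.3
position: [0.5548, 0.0319, 0.0139]
tool_rot: [[0.002, -0.962, 0.274], [-0.005, 0.274, 0.962], [-1.0, -0.003, -0.005]]
ft_force: [-0.6, 0.1, 0.3]
grip_width: -0.0001
```

```bash
python3 v.py m23
```

```text
28.35 [0.55478561 0.0319127  0.01393879] case [-0.0239 -0.0007  0.0139] 0.0003529396766860146 [-0.56  0.57  0.7 ]
vial 0.3 [-0.0465 -0.1908  0.011 ]
```

View pics/m23.png

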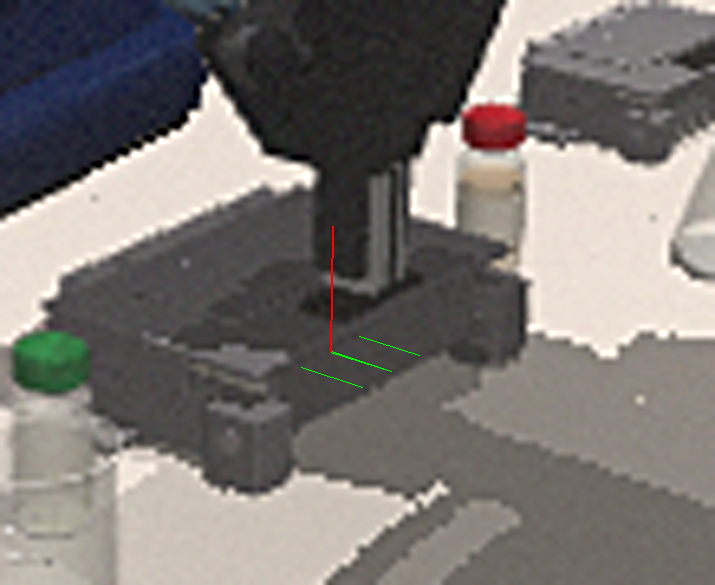

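Emit:
drive_tool --targets '[[[-0.02,0,0,0,0,0,-1],[-0.04,0,0,0,0,0,-1],[-0.1,0,0,0,0,0,-1],[-0.2,0,0,0,0,0,-1],[-0.2,0,0,0,0,0,-1]]]'

```text
time_s: 28.9
position: [0.5547, 0.0321, 0.043]
tool_rot: [[0.002, -0.962, 0.274], [-0.005, 0.274, 0.962], [-1.0, -0.003, -0.005]]
ft_force: [-0.4, 0.3, -0.7]
grip_width: -0.0005
```

```bash
python3 v.py m24
```

```text
28.95 [0.55558519 0.03206367 0.04463885] case [-0.0232 -0.0003  0.0446] -7.117335761108727e-05 [0.75 0.36 2.44]
```

View pics/m24.png

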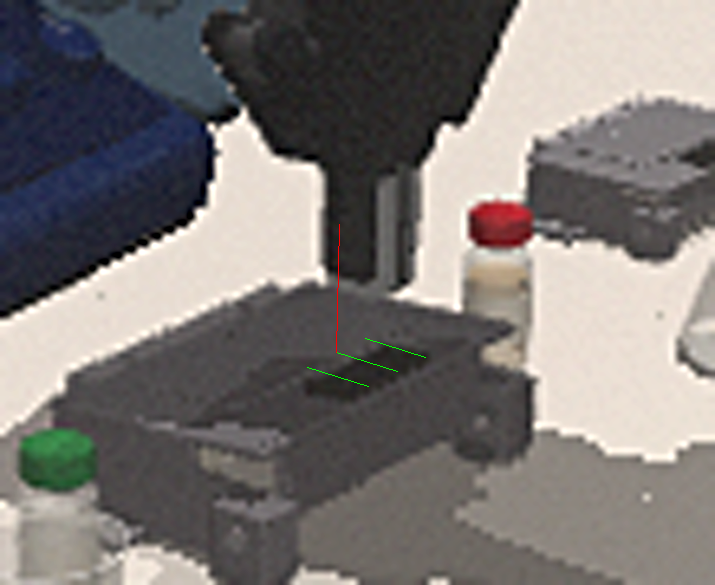

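Emit:
drive_tool --targets '[[[-0.4,0,0,0,0,0,-1],[-0.6,0,0,0,0,0,-1],[-0.4,0,0,0,0,0,-1],[0,0,0,0,0,0,-1],[0,0,0,0,0,0,-1]]]'

```text
time_s: 29.5
position: [0.5543, 0.0326, 0.1117]
tool_rot: [[0.001, -0.962, 0.274], [-0.005, 0.274, 0.962], [-1.0, -0.003, -0.005]]
ft_force: [0.1, 0.3, 0.9]
grip_width: 0.0003
```

```bash
python3 - <<'E'
from h import *
d={"top":get_image("top"),"side":get_image("side")}; np.save("cal.npy",d,allow_pickle=True)
E
python3 ov.py .578 .026 -16 4 0.12; python3 -c "
import cv2,numpy as np
from h import *
d=np.load('cal.npy',allow_pickle=True).item()
crop(d['side'],245,150,110,90,7,'pics/m25.png')"
```

```text
(no output)
```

View pics/m25.png

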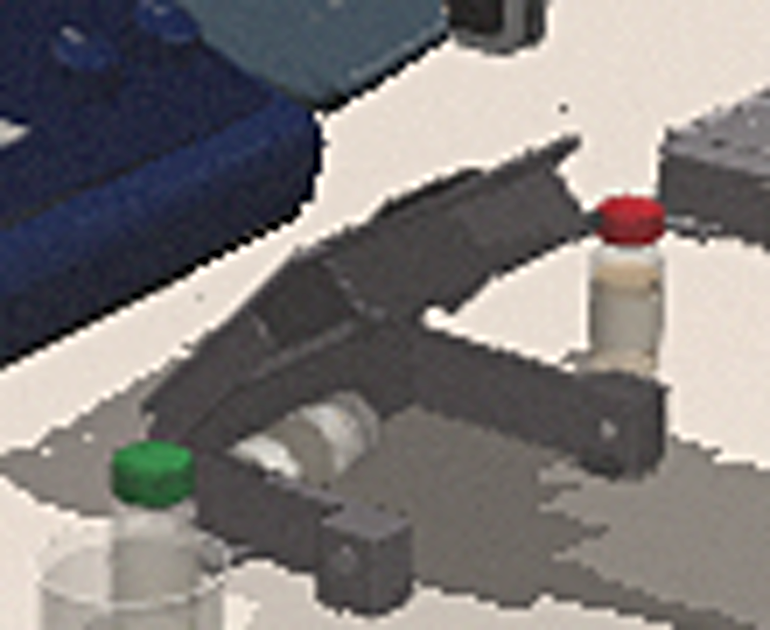

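View pics/os4.png

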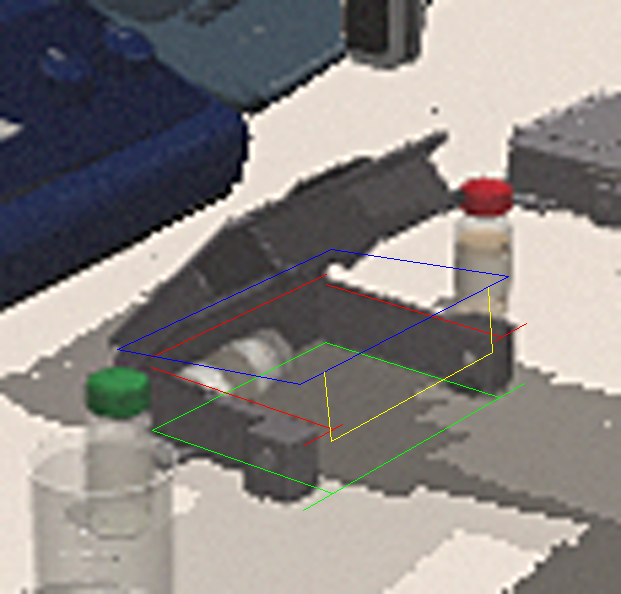

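```bash
python3 go.py 9 0 70
```

```text
29.6 [-0.025  -0.0003  0.1108] dtool units [ 0.817 -0.68   0.009]
[[-0.001 -0.962  0.274]
 [-0.005  0.274  0.962]
 [-1.    -0.001 -0.005]] [-0.9 -0.  -0.2]
turn needed [ 0.002 -0.005  0.001]
```

Emit:
drive_tool --targets '[[[0,-0.3,0,0,0,0,-1],[0.2,-0.38,0,0,0,0,-1],[0.4,0,0,0,0,0,-1],[0.22,0,0,0,0,0,-1],[0,0,0,0,0,0,-1]]]'

```text
time_s: 30.1
position: [0.5858, 0.0232, 0.0688]
tool_rot: [[-0.004, -0.962, 0.274], [-0.004, 0.274, 0.962], [-1.0, 0.002, -0.005]]
ft_force: [0.2, 0.4, 0.1]
grip_width: 0.0002
```

```bash
python3 go.py -1 0 60.5; python3 v.py m26
```

```text
30.1 [ 0.0083 -0.0006  0.0688] dtool units [0.167 0.185 0.012]
[[-0.004 -0.962  0.274]
 [-0.004  0.274  0.962]
 [-1.     0.002 -0.005]] [0.2 0.4 0.1]
turn needed [ 0.002 -0.005 -0.002]
30.15 [0.58651599 0.02317942 0.07016934] case [ 0.009  -0.0004  0.0702] 0.00010382918504945224 [ 0.51 -0.39  0.47]
vial 0.57 [0.028  0.0019 0.011 ]
```

View pics/m26.png

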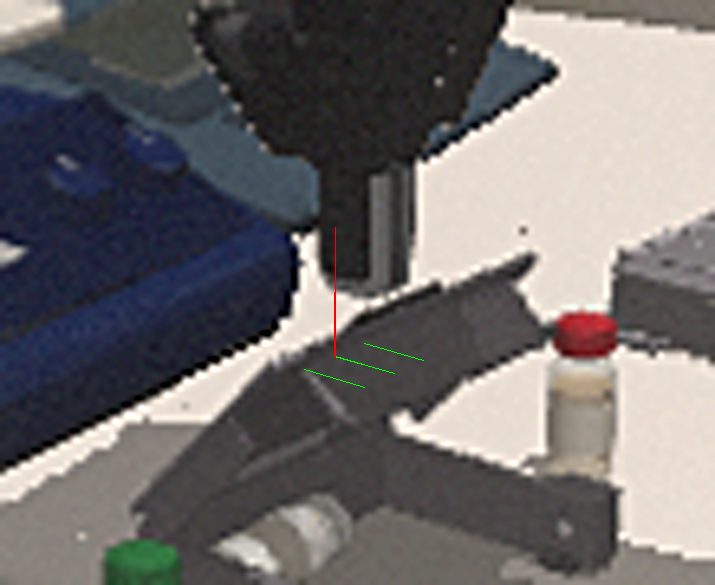

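Emit:
drive_tool --targets '[[[0.06,0.065,0,0,0,0,-1],[0.06,0.065,0,0,0,0,-1],[0.06,0.065,0,0,0,0,-1],[0.055,0.05,0,0,0,0,-1],[0.055,0.05,0,0,0,0,-1]]]'

```text
time_s: 30.7
position: [0.573, 0.0271, 0.0567]
tool_rot: [[0.002, -0.962, 0.274], [-0.005, 0.274, 0.962], [-1.0, -0.003, -0.004]]
ft_force: [1.3, 1.4, 3.9]
grip_width: 0.0
```

Emit:
drive_tool --targets '[[[0.055,0.05,0,0,0,0,-1],[0.055,0.04,0,0,0,0,-1],[0.06,0.035,0,0,0,0,-1],[0.06,0.03,0,0,0,0,-1],[0.06,0.03,0,0,0,0,-1]]]'

```text
time_s: 31.2
position: [0.5639, 0.0295, 0.0417]
tool_rot: [[0.001, -0.962, 0.274], [-0.005, 0.274, 0.962], [-1.0, -0.002, -0.005]]
ft_force: [0.8, 2.1, 4.4]
grip_width: -0.0002
```

```bash
python3 go.py -20 0 26; python3 v.py m27
```

```text
31.2 [-0.0146 -0.0005  0.0417] dtool units [0.313 0.109 0.012]
[[ 0.001 -0.962  0.274]
 [-0.005  0.274  0.962]
 [-1.    -0.002 -0.005]] [0.8 2.1 4.4]
turn needed [ 0.002 -0.005  0.002]
31.25 [0.56354495 0.02962658 0.04120385] case [-0.0149 -0.0005  0.0412] -0.00013141349008890044 [1.13 1.21 2.15]
vial 0.74 [ 0.0236 -0.0174  0.011 ]
vial 0.55 [0.0211 0.0093 0.011 ]
```

View pics/m27.png

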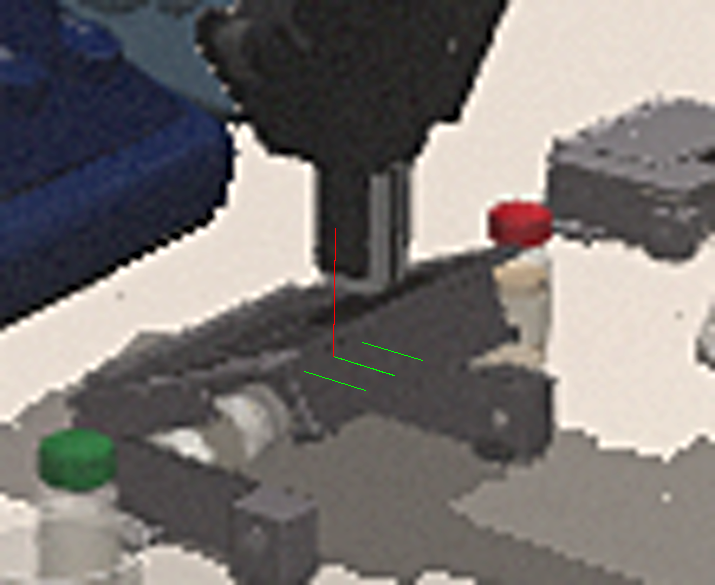

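Continue to just above the catch zone.

Emit:
drive_tool --targets '[[[0.06,0.03,0,0,0,0,-1],[0.06,0.03,0,0,0,0,-1],[0.06,0.03,0,0,0,0,-1],[0.06,0.03,0,0,0,0,-1],[0.05,0.03,0,0,0,0,-1]]]'

```text
time_s: 31.8
position: [0.5574, 0.0311, 0.0273]
tool_rot: [[0.002, -0.962, 0.274], [-0.006, 0.274, 0.962], [-1.0, -0.004, -0.005]]
ft_force: [2.8, -0.5, 2.4]
grip_width: 0.0001
```

Emit:
drive_tool --targets '[[[0.04,0.02,0,0,0,0,-1],[0.04,0.02,0,0,0,0,-1],[0.02,0.01,0,0,0,0,-1],[0.02,0,0,0,0,0,-1],[0,0,0,0,0,0,-1]]]'

```text
time_s: 32.3
position: [0.5543, 0.0321, 0.0213]
tool_rot: [[0.001, -0.962, 0.274], [-0.005, 0.274, 0.962], [-1.0, -0.002, -0.005]]
ft_force: [1.8, -0.5, 2.3]
grip_width: 0.0
```

Emit:
drive_tool --targets '[[[0.016,0,0,0,0,0,-1],[0.016,0,0,0,0,0,-1],[0,0,0,0,0,0,-1]]]'

```text
time_s: 32.6
position: [0.5541, 0.0321, 0.0196]
tool_rot: [[0.0, -0.962, 0.274], [-0.005, 0.274, 0.962], [-1.0, -0.002, -0.005]]
ft_force: [0.1, -0.9, 2.0]
grip_width: 0.0001
```

Emit:
drive_tool --targets '[[[0.012,0,0,0,0,0,-1],[0,0,0,0,0,0,-1]]]'

```text
time_s: 32.8
position: [0.5541, 0.0322, 0.019]
tool_rot: [[0.0, -0.962, 0.274], [-0.005, 0.274, 0.962], [-1.0, -0.001, -0.005]]
ft_force: [-1.1, -1.2, 3.4]
grip_width: 0.0001
```

Emit:
drive_tool --targets '[[[0.014,0,0,0,0,0,-1],[0,0,0,0,0,0,-1]]]'

```text
time_s: 33.0
position: [0.5541, 0.0322, 0.0185]
tool_rot: [[0.0, -0.962, 0.274], [-0.005, 0.274, 0.962], [-1.0, -0.001, -0.005]]
ft_force: [-2.0, -0.2, 4.7]
grip_width: -0.0001
```

Emit:
drive_tool --targets '[[[0.01,0,0,0,0,0,-1],[0,0,0,0,0,0,-1]]]'

```text
time_s: 33.2
position: [0.5541, 0.0322, 0.0182]
tool_rot: [[0.0, -0.962, 0.274], [-0.005, 0.274, 0.962], [-1.0, -0.002, -0.005]]
ft_force: [-3.5, 0.2, 6.9]
grip_width: 0.0002
```

Emit:
drive_tool --targets '[[[0.01,0,0,0,0,0,-1],[0,0,0,0,0,0,-1]]]'

```text
time_s: 33.4
position: [0.5541, 0.0322, 0.0179]
tool_rot: [[0.0, -0.962, 0.274], [-0.005, 0.274, 0.962], [-1.0, -0.002, -0.005]]
ft_force: [-3.7, 0.1, 9.6]
grip_width: 0.0002
```

Emit:
drive_tool --targets '[[[0.008,0,0,0,0,0,-1],[0,0,0,0,0,0,-1]]]'

```text
time_s: 33.6
position: [0.5541, 0.0322, 0.0178]
tool_rot: [[0.0, -0.962, 0.274], [-0.005, 0.274, 0.962], [-1.0, -0.002, -0.005]]
ft_force: [-4.9, -0.3, 12.2]
grip_width: -0.0
```

Emit:
drive_tool --targets '[[[0.006,0,0,0,0,0,-1],[0,0,0,0,0,0,-1]]]'

```text
time_s: 33.8
position: [0.554, 0.0322, 0.0177]
tool_rot: [[0.0, -0.962, 0.274], [-0.005, 0.274, 0.962], [-1.0, -0.002, -0.005]]
ft_force: [-5.3, 0.2, 14.2]
grip_width: 0.0001
```

Emit:
drive_tool --targets '[[[0.006,0,0,0,0,0,-1],[0,0,0,0,0,0,-1]]]'

```text
time_s: 34.0
position: [0.5541, 0.0322, 0.0176]
tool_rot: [[0.001, -0.962, 0.274], [-0.005, 0.274, 0.962], [-1.0, -0.002, -0.005]]
ft_force: [-5.6, -0.7, 16.5]
grip_width: 0.0003
```

Emit:
drive_tool --targets '[[[0.005,0,0,0,0,0,-1],[0,0,0,0,0,0,-1]]]'

```text
time_s: 34.2
position: [0.5541, 0.0322, 0.0175]
tool_rot: [[0.001, -0.962, 0.274], [-0.005, 0.274, 0.962], [-1.0, -0.002, -0.005]]
ft_force: [-7.0, 0.5, 17.2]
grip_width: -0.0002
```

Emit:
drive_tool --targets '[[[0.005,0,0,0,0,0,-1],[0,0,0,0,0,0,-1]]]'

```text
time_s: 34.4
position: [0.5541, 0.0322, 0.0175]
tool_rot: [[0.001, -0.962, 0.274], [-0.005, 0.274, 0.962], [-1.0, -0.002, -0.005]]
ft_force: [-7.8, -0.0, 19.0]
grip_width: -0.0001
```

Emit:
drive_tool --targets '[[[0.005,0,0,0,0,0,-1],[0,0,0,0,0,0,-1]]]'

```text
time_s: 34.6
position: [0.5538, 0.0322, 0.0162]
tool_rot: [[-0.0, -0.962, 0.274], [-0.005, 0.274, 0.962], [-1.0, -0.001, -0.005]]
ft_force: [-3.8, -1.1, 7.4]
grip_width: -0.0
```

Gave way; now follow the falling force until it rises again on the seat.

Emit:
drive_tool --targets '[[[0.016,0,0,0,0,0,-1],[0,0,0,0,0,0,-1]]]'

```text
time_s: 34.8
position: [0.5538, 0.0323, 0.0149]
tool_rot: [[-0.0, -0.962, 0.274], [-0.005, 0.274, 0.962], [-1.0, -0.001, -0.005]]
ft_force: [-2.8, 0.4, 5.9]
grip_width: 0.0
```

Emit:
drive_tool --targets '[[[0.016,0,0,0,0,0,-1],[0,0,0,0,0,0,-1]]]'

```text
time_s: 35.0
position: [0.554, 0.0322, 0.0139]
tool_rot: [[-0.0, -0.962, 0.274], [-0.005, 0.274, 0.962], [-1.0, -0.001, -0.005]]
ft_force: [-1.6, 0.5, 2.0]
grip_width: 0.0001
```

Emit:
drive_tool --targets '[[[0.012,0,0,0,0,0,-1],[0,0,0,0,0,0,-1]]]'

```text
time_s: 35.2
position: [0.5546, 0.032, 0.0134]
tool_rot: [[0.001, -0.962, 0.274], [-0.005, 0.274, 0.962], [-1.0, -0.002, -0.005]]
ft_force: [0.2, 0.0, -0.8]
grip_width: 0.0
```

Emit:
drive_tool --targets '[[[0.01,0,0,0,0,0,-1],[0,0,0,0,0,0,-1]]]'

```text
time_s: 35.4
position: [0.5548, 0.0319, 0.013]
tool_rot: [[0.002, -0.962, 0.274], [-0.005, 0.274, 0.962], [-1.0, -0.003, -0.005]]
ft_force: [-0.1, 0.6, -0.9]
grip_width: -0.0001
```

Emit:
drive_tool --targets '[[[0.008,0,0,0,0,0,-1],[0,0,0,0,0,0,-1]]]'

```text
time_s: 35.6
position: [0.5546, 0.032, 0.0126]
tool_rot: [[0.001, -0.962, 0.274], [-0.005, 0.274, 0.962], [-1.0, -0.003, -0.005]]
ft_force: [0.7, 0.3, -0.6]
grip_width: -0.0
```

Emit:
drive_tool --targets '[[[0.008,0,0,0,0,0,-1],[0,0,0,0,0,0,-1]]]'

```text
time_s: 35.8
position: [0.5546, 0.032, 0.0122]
tool_rot: [[0.001, -0.962, 0.274], [-0.005, 0.274, 0.962], [-1.0, -0.003, -0.005]]
ft_force: [-0.6, 0.4, 1.0]
grip_width: -0.0001
```

Emit:
drive_tool --targets '[[[0.008,0,0,0,0,0,-1],[0,0,0,0,0,0,-1]]]'

```text
time_s: 36.0
position: [0.5546, 0.032, 0.0119]
tool_rot: [[0.001, -0.962, 0.274], [-0.005, 0.274, 0.962], [-1.0, -0.003, -0.005]]
ft_force: [0.6, 0.7, -0.4]
grip_width: 0.0002
```

Emit:
drive_tool --targets '[[[0.006,0,0,0,0,0,-1],[0,0,0,0,0,0,-1]]]'

```text
time_s: 36.2
position: [0.5545, 0.032, 0.0115]
tool_rot: [[0.001, -0.962, 0.274], [-0.005, 0.274, 0.962], [-1.0, -0.002, -0.005]]
ft_force: [0.6, 1.1, 0.6]
grip_width: -0.0001
```

```bash
python3 v.py m28
```

```text
36.25 [0.55454915 0.03201218 0.01154783] case [-0.0242 -0.0007  0.0115] -0.00021350095546292553 [ 0.16 -0.24 -0.54]
```

View pics/m28.png

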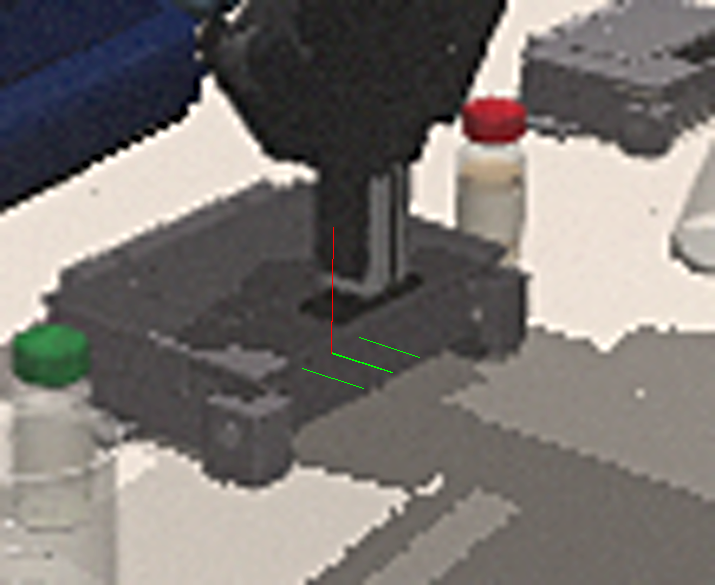

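Emit:
drive_tool --targets '[[[-0.02,0,0,0,0,0,-1],[-0.04,0,0,0,0,0,-1],[-0.06,0,0,0,0,0,-1],[0,0,0,0,0,0,-1],[0,0,0,0,0,0,-1]]]'

```text
time_s: 36.8
position: [0.5546, 0.032, 0.0177]
tool_rot: [[0.001, -0.962, 0.274], [-0.005, 0.274, 0.962], [-1.0, -0.003, -0.005]]
ft_force: [-0.1, 0.6, -0.2]
grip_width: 0.0002
```

```bash
python3 v.py m29
```

```text
36.85 [0.55457486 0.03203559 0.01763366] case [-0.0242 -0.0007  0.0176] -0.0001374638016974763 [ 0.21 -0.14  0.36]
```

View pics/m29.png

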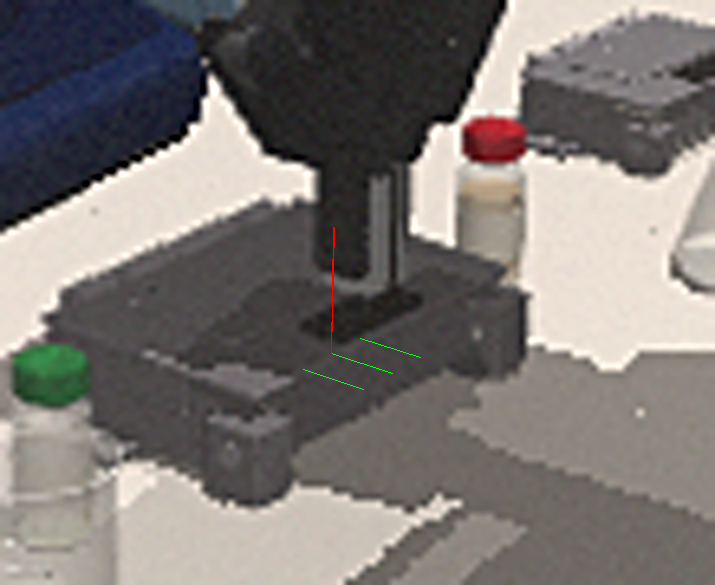

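Lid stays down while the finger is clear. Retreat and check.

Emit:
drive_tool --targets '[[[-0.3,0,0,0,0,0,-1],[-0.5,0,0,0,0,0,-1],[-0.7,0,0,0,0,0,-1],[-0.6,0,0,0,0,0,-1],[0,0,0,0,0,0,-1]]]'

```text
time_s: 37.4
position: [0.5563, 0.0324, 0.1264]
tool_rot: [[0.009, -0.962, 0.274], [-0.006, 0.274, 0.962], [-1.0, -0.01, -0.004]]
ft_force: [0.0, -0.9, 0.0]
grip_width: 0.0001
```

Emit:
drive_tool --targets '[[[0,0.5,0,0,0,0,-1],[0,0.6,0,0,0,0,-1],[0,0.6,0,0,0,0,-1],[0,0,0,0,0,0,-1],[0,0,0,0,0,0,-1]]]'

```text
time_s: 37.9
position: [0.4728, 0.0558, 0.1222]
tool_rot: [[0.001, -0.962, 0.274], [-0.005, 0.274, 0.962], [-1.0, -0.003, -0.005]]
ft_force: [1.6, -1.2, 0.3]
grip_width: -0.0
```

```bash
python3 - <<'E'
from h import *
d={"top":get_image("top"),"side":get_image("side")}; np.save("cal.npy",d,allow_pickle=True)
crop(d['side'],230,140,200,150,4,'pics/m30.png')
print(observe()["time_s"])
E
python3 ov.py .578 .026 -16 5 0.0
```

```text
38.0
```

View pics/m30.png

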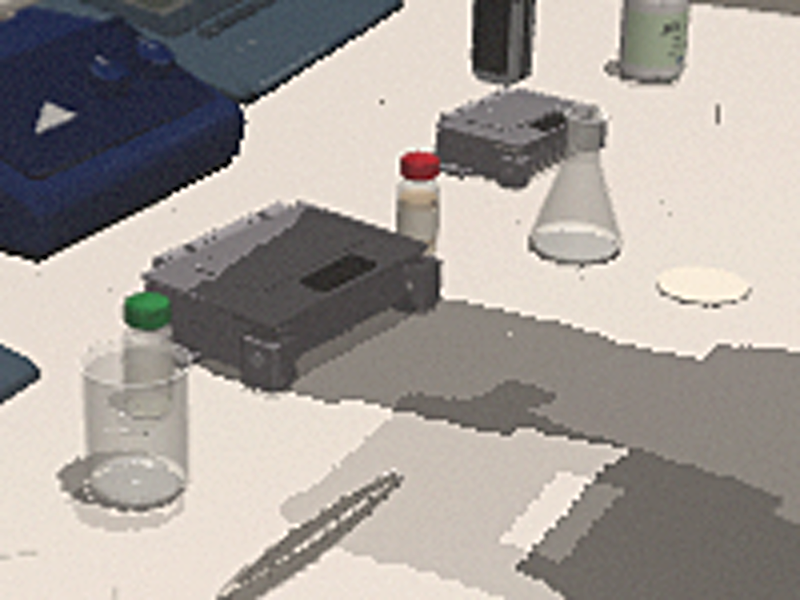

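View pics/os5.png

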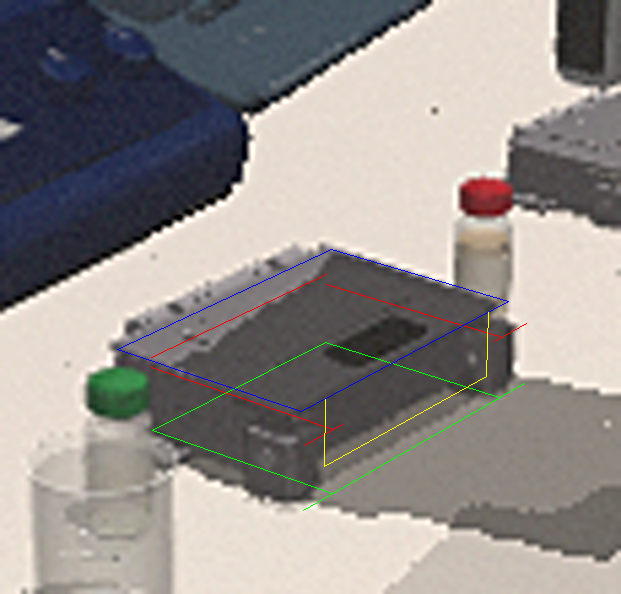

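```bash
python3 -c "
from rig import close_job
print(close_job())"
```

```text
the job is handed in; nothing more can be done
None
```

The sample vial is in the larger case against the back wall, and the lid is shut and held by its catches. I handed the job in at about 38 s of the 69 s allowed. No verdict was reported.

- **Vial:** I rolled it in along the bench with the partly closed fingers. The top picture put its centre at case x ≈ +25 mm, y ≈ +16 mm; the side picture gave x ≈ +31 mm, y ≈ +6 mm. With the lid still open, both are within the limits. It was last seen at the back while the lid was partly closed; it cannot be seen now that the lid is shut.
- **Lid:** I swung it over from behind. The pad gave way at about 19 N vertical (20–21 N in all), and after that the force fell to zero. About 1.5 s after I lifted off, it was still shut and lay on the level-lid overlay in the side picture.
- **Other glassware and tweezers:** those in the last side picture looked untouched, judged by eye only.

**What went wrong or disagreed:**
- **Fingertip offset:** the real fingertips sat about 24.5 mm above the reported TCP. My first push therefore passed over the vial without moving it. I found the offset by touching the bench, which pressed up to 61 N through the fingers, and corrected for it.
- **First close failed:** I took the first drop in force for the snap. The lid came back up when I lifted, and again after a little more pressing, to about 0.8 rad the second time. The next try, pressing until the force reached zero, held.
- **Camera disagreement:** the two cameras differed by about 7–10 mm across the case on the vial's position.

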